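# Set out the cutting table: stand the notions lid, tuck the templates under the sprung arm

### The arm

A 7-joint arm with a two-finger parallel gripper is mounted at the origin on the work surface. World frame = base frame: x ahead of the robot, y to its left, z up, the work surface at z = 0. Lengths are in m, angles in rad, forces in N, time in s.
With the tool pointing down it reaches from about 0.35 to 0.9 m from the base axis. Payload 19.9 kg.
Tool frame: the origin (TCP) lies midway between the tips of the shut fingers; the grasp point (between the pads) lies 19 mm behind it; z points along the fingers, y is the line along which they close (so a half turn about z gives the same grasp; the last joint's range is limited). The gripper opens to 85 mm and grips with 20 to 120 N. Pads are 22 mm wide; open, the fingers measure 114 mm over their backs; the gripper's body (76 mm by 85 mm) begins 54 mm behind the grasp point. The pads swing forward as they close: fully open they stand 13 mm farther back than shut.
Start: joints at [1.288, 0.417, -0.01, 1.614, 0.005, 1.111, -0.053], TCP at [0.15, -0.607, 0.207] pointing down, gripper open.
Joint ranges: [-2.81, 2.81], [-0.39, 2.02], [-1.27, 1.25], [0.06, 2.57], [-1.19, 4.33], [0.19, 2], [-2.82, 2.82]. Speed limits (rad/s): [1.89, 1.89, 2.39, 2.39, 3.01, 3.01, 3.01].

### API

Orientations are given as [roll, pitch, yaw] about the fixed x, y, z axes, in that order (R = Rz(yaw) Ry(pitch) Rx(roll)).
In Python, from rig import get_obs, snapshot, job_done, masks_of gives the robot as it stands.
- The arm moves only by the shell command python3 -m handwheel 'ROWS'. ROWS is a JSON object of lists of equal length, an entry for each row: "jaw": the closure, from 0 (fully open) to 1 (shut); "translation": the shift along the tool's x, y, z scaled (see below), a list of three; "yaw": the turn about the tool's z scaled (see below). A call has exactly 5 rows; each row is the pose to reach, as a shift and turn from the pose commanded when the call began, along the tool's axes at that moment; what a row does not reach only later rows make up. The controller multiplies each number of a shift by 0.3 m and each number of a turn by 120 degrees. A row lasts 1/12 s, in which the tool goes at most 41.7 mm and 7.16 degrees, less where a joint would pass 70% of its speed; a pose out of reach is approached as far as the arm can. A call with a number of a shift or a turn outside -1 to 1 is refused whole. A call with a gripper value outside its range is refused whole. The fingers move at their own pace and stop on an object; the grip force is fixed at half the most. Time passes only in rows, so rows that repeat a pose let the fingers close, or fill a call up. It gives the time, the measured TCP pose, the force, the opening and the grip force at its end, in the units of the state.
- get_obs(): the state, without advancing time (a new reading comes with each control period).
- snapshot(name): name is "side" or "top" or "wrist"; returns a dict with "pixels" (384x512x3 uint8, blue, green, red), "intrinsics" (3x3 intrinsics, pixels), "xyz" and "rotation" of the camera in the world. Camera axes: x right, y down, z forward; pixel columns grow to the right and rows downward; lengths in m; the calibration is good to about 2 mm. A picture is of the moment at which its call begins. There is no depth.
- job_done(): hands the job in; it is judged then, once.
Trained networks look in the newest picture that a camera, given by its name, has taken for a name from the list of things; names that differ only in an ending like _2 or _b are one class to them, and where a whole thing is asked for, a point or a joint stands for the part that bears it (a point fixed in the world has none). Each returns a list of dicts, best first, with "score" (0 to 1); they miss things now and then, are a little off and sometimes report something else, mostly with a low value. They report only what shows in the picture. A call takes as long as a camera call. They do not tell look-alikes from the thing itself.
- masks_of(camera, target): "mask" (384x512 bool, what is visible of it) and "location" ([row, column] in pixels, amid what is visible of it).
The state is a dict: "t": time; "q": joint angles; "qvel": joint speeds; "joint_torque": joint torques, N m; "position": TCP position; "tcp_rot": TCP orientation; "contact_force": force on the tool from outside, world axes, zero at the start; "wrist_torque": the same for the moment, N m; "opening": finger opening in m; "grip_force": force on a finger pad.
Only numpy, scipy, OpenCV 4.12 (cv2) and the standard library are available. Lean on these libraries where they do the work, as an engineer would, in place of code of your own. Each camera call takes 0.05 s, during which the arm holds its last target. There are 200 camera calls.

### The job

Get the cutting table ready for the sewing class. Raise the lid of the notions case until it stands at about 100 degrees from closed, just past upright (never lay it right back), leave it standing there, and put every clip box from the table down in the case. Tuck every template from the table under the sprung arm of the template holder, on the pile with the one already there, each lying flat and square with the pile and pushed home against the stops, and leave the other things on the table where they are.

Things in the scene. Friction and masses are not known exactly. Their poses are not given: they have to be found in the camera images.
- case: open-topped blue plastic notions case, fixed, at the robot's left; outside 170 (its x) x 270 (its y) x 45 mm high, walls and floor 5 mm; origin: centre of its underside, z up. Its white lid is hinged along the +x rim (the side away from the middle of the table) and lifts from the -x side, where its orange tab is.
- lid (a joint): angle of the case's lid in rad: 0 closed, grows as it opens, limit 2.3; 1.745 is 100 degrees. Starts at 0 to 0.3. The hinge is stiff: the lid stays wherever it is left and takes about 3 to 4 N at the tab to lift. The lid is a 0.25 kg plate, 170 x 270 x 8 mm, its underside in the hinge plane, with a coloured chart inside.
- lid_hinge (a point): middle of the lid's hinge line, on the case's +x rim, 47 mm above the table; the hinge line runs along the case's y.
- lid_tab (a point): grip point on the orange tab: a flat strip 24 mm wide (along the hinge line), 8 mm thick, 40 mm straight out from the middle of the lid's free edge. The point is mid-thickness, 25 mm out from that edge, 195 mm from the hinge line, 4 mm outside the hinge plane. Pinched across its width by fingers closing along the hinge line, it turns between the pads as the lid swings.
- holder: template holder, fixed, at the robot's right: dark wooden base 12 mm thick, from x = -65 to 165 mm and y = -50 to 50 mm about its origin (at table height); x is the push-in direction, z up. Two brass stops (y = 14 to 26 mm either side, faces at x = 40 mm, 62 mm high). Sides and -x end are open.
- seat (a point): point on the top of the holder's base (12 mm above the table), axes as the holder; a template that is fully home has its centre above this point, its length along the holder's x, its front end against the stops. Templates pile up 8 mm each above it; the white one is there from the start.
- press (a joint): angle in rad of the holder's sprung steel arm: 0 with one template under it, grows as its free end lifts (about 0.065 per further template), limit 0.6. A spring presses it down with about 1.5 N (about 2 N on a full pile); it never stays up. It hinges at x = 135 mm, 52 mm above the table, is 20 mm wide and runs to -x over the pile, with a red knob 22 mm across on it.
- press_pad (a point): lowest point of the arm's round slippery pad (16 mm diameter), resting on the pile 10 mm to +x of the seat; moves with the arm. Ahead of it a nose slopes up at 25 degrees towards -x, ending 36 mm from the pad and 15 mm above the pile: a template slid in along +x, its bottom 0 to 6 mm above the pile's top, wedges the arm up by itself (up to about 8 N).
- t0: the white template that is already in the holder under the arm, same size as the others (80 x 44 x 8 mm), loose; origin: centre of its underside.
- t1: rectangular wooden template, 80 x 44 x 8 mm, about 32 g, lying flat on the table at the start; origin: centre of its underside, x along its length, y across its width, z up. Red, with a pale disc. May be absent (then None).
- t2: rectangular wooden template, 80 x 44 x 8 mm, about 32 g, lying flat on the table at the start; origin: centre of its underside, x along its length, y across its width, z up. Green, with a pale diamond. May be absent (then None).
- t3: rectangular wooden template, 80 x 44 x 8 mm, about 32 g, lying flat on the table at the start; origin: centre of its underside, x along its length, y across its width, z up. Yellow, with a pale cross. May be absent (then None).
- t4: rectangular wooden template, 80 x 44 x 8 mm, about 32 g, lying flat on the table at the start; origin: centre of its underside, x along its length, y across its width, z up. Blue, with two pale discs. May be absent (then None).
- clips1: small lidded plastic box of sewing clips, 50 x 34 x 24 mm, about 45 g, closed, one solid piece; white with an orange lid, lying flat on the table at the start; origin: centre of its underside, x along its length, z up. May be absent (then None).
- clips2: small lidded plastic box of sewing clips, 50 x 34 x 24 mm, about 45 g, closed, one solid piece; white with a green lid, lying flat on the table at the start; origin: centre of its underside, x along its length, z up. May be absent (then None).
- spool1: bystander, leave alone: red thread spool, 38 mm across, 48 mm high
- spool2: bystander, leave alone: green thread spool, 38 mm across, 48 mm high
- pincushion: bystander, leave alone: round red pincushion, 68 mm across, 34 mm high
- weight: bystander, leave alone: steel pattern weight with a knob, 48 mm across, 32 mm high
- mug: bystander, leave alone: blue mug, 76 mm across, 85 mm high, near the robot on its right
- seam_tool: bystander, leave alone: small orange-handled tool, 140 mm long, lying flat
Mind the look-alikes: they are no part of the job. Leave any pink look-alike of the clips2 alone.

How it is judged:
By the outcome, as a careful person would: the job done as asked, in the order asked, and still so for the second after the job is handed in, with the robot touching nothing.
Of t1, t2, t3, t4 only 3 to 4 are there at a start; the rules pass over those that are not, and their reading is None.
Of clips1, clips2 only 1 to 2 are there at a start; the rules pass over those that are not, and their reading is None.
At some moment in a run one of clips1, clips2, t1, t2, t3, t4 may be knocked a few centimetres aside while the robot is not near it.
Once in a run the grip may slacken for a moment while it holds something.
It also fails if it takes over 210 s, if anything falls off the work surface, if the arm or the gripper's body presses on something with over 40 N, if the wrist force passes 120 N, or if a joint passes its speed limit or range.

## Working session

There is one attempt and no reset: what is moved stays moved. The work goes in short steps, Python scripts to look and compute and a shell command to move; the robot and the scene stay as the last step left them, time stands still between calls to the robot, and variables do not carry over. Pictures are saved under pics/ and viewed, at most 14 in all, crops included, and the job is handed in when it is done.

```bash
ls; mkdir -p pics
cat > h.py <<'E'
import numpy as np, cv2
from rig import get_obs, snapshot, job_done, masks_of
from scipy.spatial.transform import Rotation as R
def ray(s,uv):
    K=np.array(s["intrinsics"]); r=np.array(s["rotation"])
    if r.shape!=(3,3): r=R.from_euler('xyz',r).as_matrix()
    d=r@np.linalg.inv(K)@np.array([uv[0],uv[1],1.]); return np.array(s["xyz"]),d
def at(s,uv,z):
    o,d=ray(s,uv); return o+d*(z-o[2])/d[2]
def proj(s,p):
    r=np.array(s["rotation"])
    if r.shape!=(3,3): r=R.from_euler('xyz',r).as_matrix()
    c=r.T@(np.array(p)-np.array(s["xyz"])); q=np.array(s["intrinsics"])@c; return q[:2]/q[2]
def rect(s,m,z):
    c=max(cv2.findContours(m.astype('uint8'),cv2.RETR_EXTERNAL,cv2.CHAIN_APPROX_NONE)[0],key=cv2.contourArea)
    P=np.array([at(s,p[0],z)[:2] for p in c]); (cx,cy),(w,h),a=cv2.minAreaRect((P*1000).astype('float32'))
    if w<h: w,h,a=h,w,a+90
    return round(cx/1000,4),round(cy/1000,4),round(w),round(h),round((a+90)%180-90,1)
def pose():
    o=get_obs(); return np.array(o["position"]),np.array(o["tcp_rot"]),o
def go(x,y,z=None,yaw=None):
    """print shift in tool units to world target; yaw=world angle deg of tool y line (mod 180)"""
    p,r,o=pose(); M=R.from_euler('xyz',r).as_matrix() if r.shape!=(3,3) else r
    z=p[2] if z is None else z
    t=M.T@(np.array([x,y,z])-p)/0.3
    ya=np.degrees(np.arctan2(M[1,1],M[0,1])); s=''
    if yaw is not None:
        dw=(yaw-ya+90)%180-90; s=f'turn(tool) {-dw/120:.4f} alt {(-dw+(180 if dw>0 else -180))/120:.3f}'
    print('trans',np.round(t,4),s,'ya',round(ya,1),'q7',round(o['q'][6],2),'t',round(o['t'],2),'p',np.round(p,4))
E
cat > look.py <<'E'
from h import *
import json
o=get_obs(); print({k:np.round(v,3).tolist() for k,v in o.items()})
for c in ["top","side"]:
    s=snapshot(c); cv2.imwrite(f"pics/{c}0.png",s["pixels"])
    print(c,np.round(s["xyz"],3),np.round(s["rotation"],3).tolist(),np.round(s["intrinsics"],1).tolist())
    for n in ["t0","t1","t2","t3","t4","clips1","clips2","case","lid_tab","holder","press_pad","press"]:
        z={'t':.008,'c':.024}.get(n[0],0); 
        if n=='case':z=.045
        if n=='t0':z=.02
        for d in masks_of(c,n)[:3]:
            if d["score"]>.25:
                l=d["location"]; print(n,round(d["score"],2),np.round(l),d["mask"].sum(),np.round(at(s,(l[1],l[0]),z),3),rect(s,d["mask"],z))
E
python3 look.py
```

```text
pics
{'t': 0.0, 'q': [1.287, 0.418, -0.01, 1.614, 0.005, 1.111, -0.053], 'qvel': [0.001, 0.0, 0.001, 0.001, -0.001, 0.0, 0.0], 'joint_torque': [0.002, -86.447, 0.68, -43.491, 0.019, 0.007, -0.0], 'position': [0.15, -0.606, 0.206], 'tcp_rot': [-3.14, 0.0, 0.242], 'contact_force': [0.151, 0.05, -0.148], 'wrist_torque': [-0.052, -0.01, 0.01], 'grip_force': 0.0, 'opening': 0.086}
top [0.298 0.016 1.251] [-2.932, 0.001, -1.514] [[407.1, 0.0, 260.9], [0.0, 407.1, 185.4], [0.0, 0.0, 1.0]]
t0 0.91 [218. 310.] 376 [ 0.468 -0.122  0.02 ] (0.468, -0.1202, 78, 44, 5.0)
t0 0.9 [212. 267.] 382 [0.477 0.008 0.02 ] (0.4778, 0.004, 80, 46, 2.8)
t0 0.68 [190. 360.] 219 [ 0.561 -0.275  0.02 ] (0.5634, -0.2916, 76, 46, -21.8)
t1 0.91 [218. 310.] 376 [ 0.469 -0.124  0.008] (0.4696, -0.1215, 78, 45, 5.0)
t1 0.9 [212. 267.] 382 [0.479 0.008 0.008] (0.4795, 0.0039, 81, 46, 2.8)
t1 0.68 [190. 360.] 219 [ 0.563 -0.278  0.008] (0.566, -0.2946, 77, 47, -21.8)
t2 0.91 [218. 310.] 376 [ 0.469 -0.124  0.008] (0.4696, -0.1215, 78, 45, 5.0)
t2 0.9 [212. 267.] 382 [0.479 0.008 0.008] (0.4795, 0.0039, 81, 46, 2.8)
t2 
[... 3191 characters left out ...]
4] (0.4609, 0.1039, 55, 54, -68.9)
case 0.96 [144. 219.] 3363 [0.534 0.307 0.045] (0.5348, 0.3221, 291, 264, 6.9)
lid_tab 0.68 [191. 204.] 221 [0.461 0.125 0.   ] (0.4647, 0.1408, 61, 61, -70.8)
lid_tab 0.59 [138. 215.] 2034 [0.536 0.438 0.   ] (0.5446, 0.4325, 295, 218, 5.9)
holder 0.65 [296. 303.] 3785 [ 0.629 -0.315  0.   ] (0.6205, -0.2928, 232, 135, -16.1)
holder 0.48 [184. 320.] 182 [0.802 0.086 0.   ] (0.8073, 0.1143, 148, 27, 86.8)
press_pad 0.75 [284. 306.] 684 [ 0.646 -0.282  0.   ] (0.6795, -0.2786, 106, 39, -11.7)
press_pad 0.54 [272. 199.] 393 [ 0.415 -0.197  0.   ] (0.4105, -0.1979, 84, 40, 86.8)
press 0.69 [282. 303.] 674 [ 0.641 -0.275  0.   ] (0.678, -0.2798, 104, 42, -11.7)
```

```bash
python3 -c "
import cv2
for c in ['top','side']: cv2.imwrite(f'pics/{c}0b.png',cv2.resize(cv2.imread(f'pics/{c}0.png'),(800,600),interpolation=cv2.INTER_CUBIC))"
```

```text
(no output)
```

View pics/top0b.png

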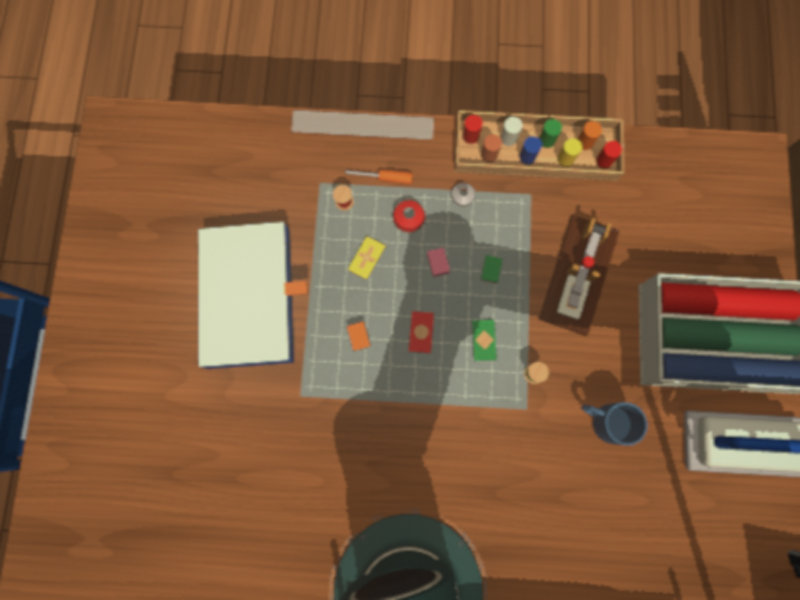

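View pics/side0b.png

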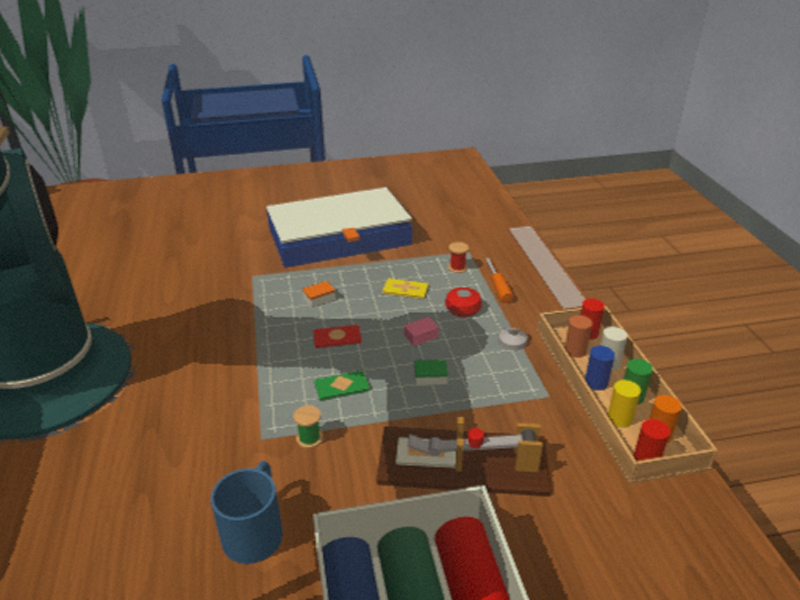

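```bash
cat > m1.py <<'E'
from h import *
S={c:snapshot(c) for c in ("top","side")}
hsv={c:cv2.cvtColor(S[c]["pixels"],cv2.COLOR_BGR2HSV) for c in S}
def seg(c,lo,hi,box):
    m=cv2.inRange(hsv[c],lo,hi)>0; k=np.zeros_like(m); x0,y0,x1,y1=[int(v*.64) for v in box]; k[y0:y1,x0:x1]=1; return m&k
def cen(m): y,x=np.nonzero(m); return x.mean(),y.mean(),len(x)
O=((6,140,110),(16,255,255))
a=seg("top",*O,(275,270,320,305)); b=seg("side",*O,(335,222,370,248))
ca,cb=cen(a),cen(b); print(ca,cb)
o1,d1=ray(S["top"],ca);o2,d2=ray(S["side"],cb)
d1/=np.linalg.norm(d1);d2/=np.linalg.norm(d2)
s=np.linalg.lstsq(np.c_[d1,-d2],o2-o1,rcond=None)[0]; p=o1+s[0]*d1;q=o2+s[1]*d2
print("tab visible centroid",p,q)
W=((18,10,150),(60,90,255))
lid=seg("top",*W,(190,215,295,375)); print("lid top",rect(S["top"],lid,.055),rect(S["top"],lid,.085),lid.sum())
c=max(cv2.findContours(lid.astype('uint8'),0,1)[0],key=cv2.contourArea); bx=cv2.boxPoints(cv2.minAreaRect(c)); ap=cv2.approxPolyDP(c,6,True)[:,0]
for u in ap: print(u,[np.round(at(S["top"],u,z),3).tolist() for z in (.055,.075,.095)])
lid2=seg("side",*W,(255,180,425,245)); c=max(cv2.findContours(lid2.astype('uint8'),0,1)[0],key=cv2.contourArea)
for u in cv2.approxPolyDP(c,5,True)[:,0]: print("side",u,[np.round(at(S["side"],u,z),3).tolist() for z in (.055,.075,.095)])
masks_of("top","holder")
print("holder",rect(S["top"],masks_of("top","holder")[0]["mask"],.012),[ (round(d["score"],2),rect(S["top"],d["mask"],.028)) for d in masks_of("top","t0")[:4]])
E
python3 m1.py
```

```text
(np.float64(190.37037037037038), np.float64(185.16666666666666), 162) (np.float64(224.17391304347825), np.float64(149.6231884057971), 69)
tab visible centroid [0.53899336 0.2417631  0.06161516] [0.54141056 0.24175142 0.06210294]
lid top (0.5295, 0.3489, 272, 168, 7.4) (0.5237, 0.3405, 266, 164, 7.4) 4975
[180 142] [[0.674, 0.287, 0.055], [0.667, 0.283, 0.075], [0.661, 0.278, 0.095]]
[127 147] [[0.649, 0.448, 0.055], [0.643, 0.441, 0.075], [0.637, 0.434, 0.095]]
[128 234] [[0.384, 0.412, 0.055], [0.383, 0.405, 0.075], [0.381, 0.399, 0.095]]
[184 229] [[0.408, 0.249, 0.055], [0.406, 0.246, 0.075], [0.404, 0.242, 0.095]]
side [262 139] [[0.672, 0.296, 0.055], [0.664, 0.26, 0.075], [0.656, 0.224, 0.095]]
side [247 120] [[0.651, 0.442, 0.055], [0.643, 0.401, 0.075], [0.636, 0.361, 0.095]]
side [171 132] [[0.387, 0.408, 0.055], [0.387, 0.369, 0.075], [0.388, 0.33, 0.095]]
side [179 153] [[0.404, 0.263, 0.055], [0.404, 0.228, 0.075], [0.404, 0.193, 0.095]]
holder (0.6125, -0.307, 237, 102, -16.4) [(0.78, (0.4754, 0.0036, 78, 43, -1.2)), (0.73, (0.5611, -0.29, 78, 46, -18.9)), (0.71, (0.4654, -0.1191, 79, 43, 2.1)), (0.66, (0.6182, 0.1204, 77, 42, -24.1))]
```

```bash
cat >> h.py <<'E'
def plan(wps,maxd=.19,maxw=34):
    """wps: (x,y,z,yaw or None): prints per-call tool-frame translation/yaw numbers"""
    p,r,o=pose(); M=R.from_euler('xyz',r).as_matrix() if r.shape!=(3,3) else r
    ya=np.degrees(np.arctan2(M[1,1],M[0,1])); print('now',np.round(p,4),'ya',round(ya,1),'q7',round(o['q'][6],2),'t',round(o['t'],2))
    for x,y,z,w in wps:
        dw=0 if w is None else (w-ya+90)%180-90
        q=np.array([x,y,z]); n=int(max(np.ceil(np.linalg.norm(q-p)/maxd),np.ceil(abs(dw)/maxw),1)); st=(q-p)/n
        print('->',x,y,z,w,'turn',round(dw,1))
        for i in range(n):
            a=np.radians(ya); Y=np.array([np.cos(a),np.sin(a),0]); Z=np.array([0,0,-1]); X=np.cross(Y,Z)
            print('   ',np.round(np.array([X@st,Y@st,Z@st])/.3,3).tolist(),' yaw',round(-dw/n/120,3)); p=p+st; ya+=dw/n
E
python3 -c "
from h import *
plan([(.45,-.25,.25,-30),(.5425,.24,.2,8),(.5425,.24,.15,8)])"
```

```text
now [ 0.1497 -0.6068  0.2069] ya -76.1 q7 -0.05 t 1.55
-> 0.45 -0.25 0.25 -30 turn 46.1
    [0.419, -0.305, -0.048]  yaw -0.128
    [0.485, -0.183, -0.048]  yaw -0.128
    [0.516, -0.048, -0.048]  yaw -0.128
-> 0.5425 0.24 0.2 8 turn 38.0
    [0.523, -0.183, 0.056]  yaw -0.106
    [0.55, -0.064, 0.056]  yaw -0.106
    [0.551, 0.058, 0.056]  yaw -0.106
-> 0.5425 0.24 0.15 8 turn -0.0
    [-0.0, -0.0, 0.167]  yaw 0.0
```

```bash
python3 -m handwheel '{"jaw":[0,0,0,0,0],"translation":[[0.42,-0.305,-0.05],[0.42,-0.305,-0.05],[0.42,-0.305,-0.05],[0.42,-0.305,-0.05],[0.42,-0.305,-0.05]],"yaw":[-0.128,-0.128,-0.128,-0.128,-0.128]}'
python3 -m handwheel '{"jaw":[0,0,0,0,0],"translation":[[0.485,-0.183,-0.05],[0.485,-0.183,-0.05],[0.485,-0.183,-0.05],[0.485,-0.183,-0.05],[0.485,-0.183,-0.05]],"yaw":[-0.128,-0.128,-0.128,-0.128,-0.128]}'
python3 -m handwheel '{"jaw":[0,0,0,0,0],"translation":[[0.516,-0.048,-0.05],[0.516,-0.048,-0.05],[0.516,-0.048,-0.05],[0.516,-0.048,-0.05],[0.516,-0.048,-0.05]],"yaw":[-0.128,-0.128,-0.128,-0.128,-0.128]}'
python3 -c "
from h import *
plan([(.5425,.24,.2,8),(.5425,.24,.15,8)])"
```

```text
t: 1.97
position: [0.2551, -0.4834, 0.223]
tcp_rot: [3.141, -0.002, 0.517]
contact_force: [1.3, -1.4, -0.4]
opening: 0.0856
grip_force: 0.0
t: 2.38
position: [0.3547, -0.3641, 0.238]
tcp_rot: [3.14, -0.002, 0.786]
contact_force: [0.4, 0.5, 0.2]
opening: 0.0856
grip_force: 0.0
t: 2.8
position: [0.4543, -0.2447, 0.2529]
tcp_rot: [3.14, -0.002, 1.053]
contact_force: [-0.0, 0.4, -0.9]
opening: 0.0854
grip_force: 0.0
now [ 0.4543 -0.2447  0.2529] ya -29.6 q7 -0.16 t 2.8
-> 0.5425 0.24 0.2 8 turn 37.6
    [0.517, -0.181, 0.059]  yaw -0.105
    [0.544, -0.065, 0.059]  yaw -0.105
    [0.545, 0.055, 0.059]  yaw -0.105
-> 0.5425 0.24 0.15 8 turn 0.0
    [0.0, 0.0, 0.167]  yaw -0.0
```

Works well; continue to above the tab and look from the wrist.

```bash
python3 -m handwheel '{"jaw":[0,0,0,0,0],"translation":[[0.517,-0.181,0.06],[0.517,-0.181,0.06],[0.517,-0.181,0.06],[0.517,-0.181,0.06],[0.517,-0.181,0.06]],"yaw":[-0.105,-0.105,-0.105,-0.105,-0.105]}' >/dev/null
python3 -m handwheel '{"jaw":[0,0,0,0,0],"translation":[[0.544,-0.065,0.06],[0.544,-0.065,0.06],[0.544,-0.065,0.06],[0.544,-0.065,0.06],[0.544,-0.065,0.06]],"yaw":[-0.105,-0.105,-0.105,-0.105,-0.105]}' >/dev/null
python3 -m handwheel '{"jaw":[0,0,0,0,0],"translation":[[0.545,0.055,0.06],[0.545,0.055,0.06],[0.545,0.055,0.06],[0.545,0.055,0.06],[0.545,0.055,0.06]],"yaw":[-0.105,-0.105,-0.105,-0.105,-0.105]}'
python3 -m handwheel '{"jaw":[0.2,0.2,0.2,0.2,0.2],"translation":[[0,0,0.1],[0,0,0.1],[0,0,0.1],[0,0,0.1],[0,0,0.1]],"yaw":[0,0,0,0,0]}'
cat > w.py <<'E'
from h import *
import sys
s=snapshot("wrist"); cv2.imwrite(f"pics/{sys.argv[1]}.png",s["pixels"]); print(np.round(s["xyz"],3))
hsv=cv2.cvtColor(s["pixels"],cv2.COLOR_BGR2HSV); m=cv2.inRange(hsv,(6,140,110),(16,255,255))
c=max(cv2.findContours(m,0,1)[0],key=cv2.contourArea); m2=np.zeros_like(m); cv2.drawContours(m2,[c],-1,1,-1)
print(cv2.contourArea(c),rect(s,m2,.064)); plan([(.5425,.24,.15,8)])
E
python3 w.py w1
```

```text
t: 4.05
position: [0.5407, 0.2421, 0.1972]
tcp_rot: [-3.141, -0.004, 1.713]
contact_force: [-0.4, 0.5, -0.2]
opening: 0.0855
grip_force: 0.0
t: 4.47
position: [0.5425, 0.2342, 0.1693]
tcp_rot: [3.14, -0.0, 1.705]
contact_force: [-0.6, 0.1, 0.5]
opening: 0.068
grip_force: 0.0
[0.534 0.302 0.336]
18909.0 (0.3647, 0.2674, 205, 99, 84.8)
now [0.5424 0.2342 0.1692] ya 7.7 q7 -0.61 t 4.52
-> 0.5425 0.24 0.15 8 turn 0.3
    [0.019, 0.003, 0.064]  yaw -0.003
```

View pics/w1.png

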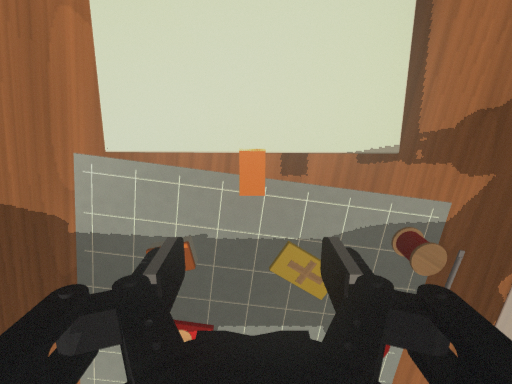

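```bash
cat > w.py <<'E'
from h import *
import sys
s=snapshot("wrist")
for u in [(252.5,152),(252.5,196),(239,180),(266,180),(106,152),(400,152)]: print(u,np.round(at(s,u,.063),4),np.round(at(s,u,.053),4))
o=get_obs(); print(proj(s,o["position"]))
E
python3 w.py
```

```text
(252.5, 152) [0.5393 0.2655 0.063 ] [0.5395 0.2641 0.053 ]
(252.5, 196) [0.5449 0.224  0.063 ] [0.5453 0.2211 0.053 ]
(239, 180) [0.5303 0.2378 0.063 ] [0.5301 0.2354 0.053 ]
(266, 180) [0.5553 0.2411 0.063 ] [0.5561 0.2389 0.053 ]
(106, 152) [0.4067 0.2475 0.063 ] [0.4021 0.2455 0.053 ]
(400, 152) [0.673  0.2836 0.063 ] [0.6781 0.2829 0.053 ]
[251.08848376 228.30988069]
```

```bash
python3 -m handwheel '{"jaw":[0.2,0.2,0.2,0.2,0.2],"translation":[[0.021,0,0.2],[0.021,0,0.3],[0.021,0,0.4],[0.021,0,0.43],[0.021,0,0.43]],"yaw":[0,0,0,0,0]}'
python3 -m handwheel '{"jaw":[1,1,1,1,1],"translation":[[0,0,0],[0,0,0],[0,0,0],[0,0,0],[0,0,0]],"yaw":[0,0,0,0,0]}'
python3 - <<'E'
from h import *
f=lambda a: np.array([195*np.cos(a)-4*np.sin(a),195*np.sin(a)+4*np.cos(a)])/1000
A=np.linspace(.05,1.76,21)
for k in range(0,20,5):
    print(round(A[k],2),[[round((f(A[k])[0]-f(A[k+j])[0])/.3,3),0,round(-(f(A[k+j])[1]-f(A[k])[1])/.3,3)] for j in range(1,6)])
E
```

```text
t: 4.98
position: [0.54, 0.2402, 0.0376]
tcp_rot: [-3.138, 0.001, 1.706]
contact_force: [-0.4, 0.1, 0.3]
opening: 0.0682
grip_force: 0.0
t: 5.4
position: [0.5416, 0.2409, 0.0401]
tcp_rot: [3.14, -0.0, 1.706]
contact_force: [-0.2, -0.3, 0.1]
opening: 0.0077
grip_force: 0.5
0.05 [[np.float64(0.006), 0, np.float64(-0.055)], [np.float64(0.017), 0, np.float64(-0.11)], [np.float64(0.033), 0, np.float64(-0.163)], [np.float64(0.053), 0, np.float64(-0.215)], [np.float64(0.077), 0, np.float64(-0.265)]]
0.48 [[np.float64(0.029), 0, np.float64(-0.048)], [np.float64(0.061), 0, np.float64(-0.093)], [np.float64(0.097), 0, np.float64(-0.135)], [np.float64(0.137), 0, np.float64(-0.174)], [np.float64(0.18), 0, np.float64(-0.209)]]
0.9 [[np.float64(0.046), 0, np.float64(-0.031)], [np.float64(0.094), 0, np.float64(-0.059)], [np.float64(0.145), 0, np.float64(-0.082)], [np.float64(0.197), 0, np.float64(-0.101)], [np.float64(0.251), 0, np.float64(-0.115)]]
1.33 [[np.float64(0.055), 0, np.float64(-0.01)], [np.float64(0.11), 0, np.float64(-0.015)], [np.float64(0.166), 0, np.float64(-0.015)], [np.float64(0.221), 0, np.float64(-0.01)], [np.float64(0.276), 0, np.float64(-0.001)]]
```

Run:
```python
from h import *
s=snapshot("wrist"); a=s["pixels"]; t=snapshot("side"); b=cv2.resize(t["pixels"][90:220,130:330],(800,520)); a=cv2.resize(a,(400,300))
cv2.imwrite("pics/w2.png",np.vstack([np.hstack([a,np.zeros((300,400,3),'uint8')]),cv2.resize(b,(800,300))])); print(get_obs()["opening"],get_obs()["position"])
```

```text
3.5280841100000196e-05 [0.54130789 0.24080866 0.03961962]
```

View pics/w2.png

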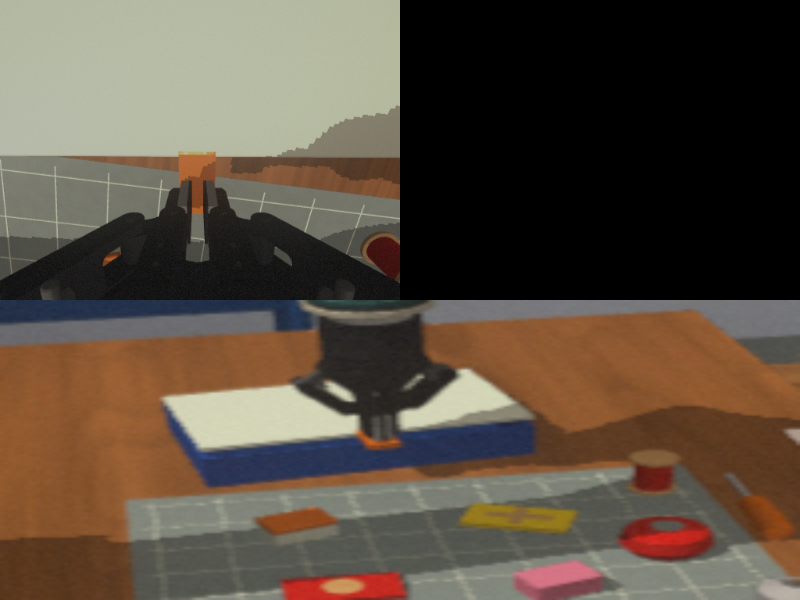

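Run:
```python
from h import *
s=snapshot("wrist"); t=snapshot("side"); p=get_obs()["position"]
a=s["pixels"].copy(); b=t["pixels"].copy()
for im,c in ((a,s),(b,t)):
    u=proj(c,p); print(u)
u=proj(s,p); v=proj(t,p)
cv2.circle(a,tuple(int(x) for x in u),3,(255,0,255),1)
a=a[150:350,150:350]; b=b[120:180,190:260]; v=(v-[190,120])*[400/70,600/70]
a=cv2.resize(a,(400,400)); b=cv2.resize(b,(400,343)); cv2.circle(b,(int(v[0]),int(v[1]*400/600)),3,(255,0,255),1)
cv2.imwrite("pics/w3.png",np.hstack([a,np.vstack([b,np.zeros((57,400,3),'uint8')])]))
```

```text
[251.02535592 228.27502511]
[224.47779956 156.19619763]
```

View pics/w3.png

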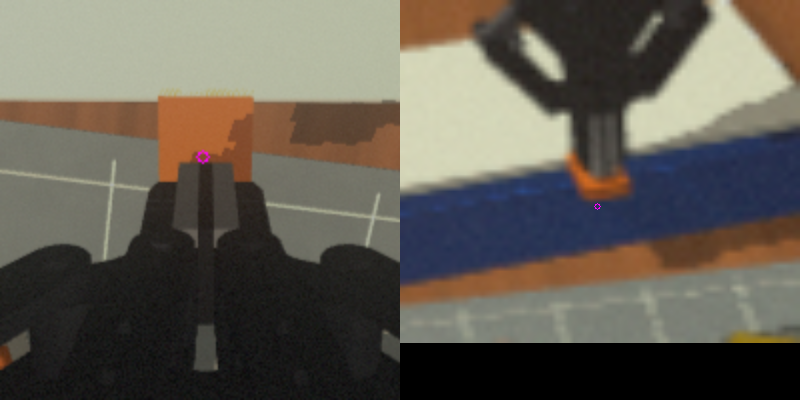

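```bash
python3 -m handwheel '{"jaw":[0.4,0.4,0.4,0.4,0.4],"translation":[[0,0,0],[0,0,0],[0,0,0],[0,0,0],[0,0,0]],"yaw":[0,0,0,0,0]}'
python3 -m handwheel '{"jaw":[0.4,0.4,0.4,0.4,0.4],"translation":[[0,0,0.02],[0,0,0.04],[0,0,0.05],[0,0,0.05],[0,0,0.05]],"yaw":[0,0,0,0,0]}'
python3 - <<'E'
from h import *
s=snapshot("wrist"); t=snapshot("side"); p=get_obs()["position"]
a=s["pixels"].copy(); b=t["pixels"].copy()
a=a[150:350,150:350]; b=b[120:180,190:260]
cv2.imwrite("pics/w4.png",np.hstack([cv2.resize(a,(400,400)),cv2.resize(b,(400,400))]))
E
```

```text
t: 6.02
position: [0.5409, 0.2407, 0.0389]
tcp_rot: [-3.141, -0.0, 1.706]
contact_force: [-0.7, -0.3, 0.5]
opening: 0.0517
grip_force: 0.0
t: 6.43
position: [0.5407, 0.2408, 0.0236]
tcp_rot: [-3.141, -0.0, 1.706]
contact_force: [-0.6, 0.7, 0.3]
opening: 0.0511
grip_force: 0.0
```

View pics/w4.png

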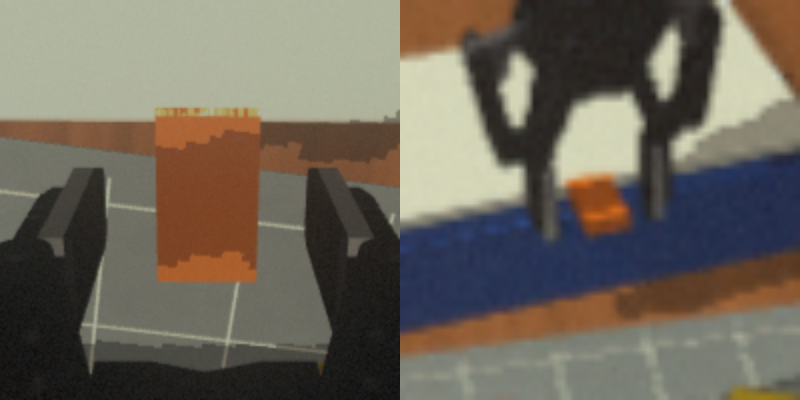

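```bash
python3 -m handwheel '{"jaw":[0.7,0.7,0.7,0.7,0.7],"translation":[[0,0,0.01],[0,0,0.01],[0,0,0.01],[0,0,0.01],[0,0,0.01]],"yaw":[0,0,0,0,0]}'
python3 -m handwheel '{"jaw":[1,1,1,1,1],"translation":[[0,0,0],[0,0,0],[0,0,0],[0,0,0],[0,0,0]],"yaw":[0,0,0,0,0]}'
```

```text
t: 6.95
position: [0.541, 0.2408, 0.0211]
tcp_rot: [3.142, -0.0, 1.706]
contact_force: [0.6, -0.9, 0.7]
opening: 0.0256
grip_force: 0.0
t: 7.37
position: [0.5412, 0.2408, 0.0211]
tcp_rot: [3.141, -0.0, 1.706]
contact_force: [1.8, 0.5, 0.7]
opening: 0.0228
grip_force: 58.9
```

```bash
python3 -m handwheel '{"jaw":[1,1,1,1,1],"translation":[[0.006,0,-0.055],[0.017,0,-0.11],[0.033,0,-0.163],[0.053,0,-0.215],[0.077,0,-0.265]],"yaw":[0,0,0,0,0]}'
python3 -m handwheel '{"jaw":[1,1,1,1,1],"translation":[[0.029,0,-0.048],[0.061,0,-0.093],[0.097,0,-0.135],[0.137,0,-0.174],[0.18,0,-0.209]],"yaw":[0,0,0,0,0]}'
```

```text
t: 7.78
position: [0.538, 0.2643, 0.1011]
tcp_rot: [3.141, -0.001, 1.706]
contact_force: [7.9, 10.0, -10.4]
opening: 0.0225
grip_force: 59.2
t: 8.2
position: [0.531, 0.3173, 0.1634]
tcp_rot: [3.141, -0.0, 1.705]
contact_force: [10.5, 6.1, -14.3]
opening: 0.022
grip_force: 59.3
```

```bash
python3 -m handwheel '{"jaw":[1,1,1,1,1],"translation":[[0.046,0,-0.031],[0.094,0,-0.059],[0.145,0,-0.082],[0.197,0,-0.101],[0.251,0,-0.115]],"yaw":[0,0,0,0,0]}'
python3 -m handwheel '{"jaw":[1,1,1,1,1],"translation":[[0.055,0,-0.01],[0.11,0,-0.015],[0.166,0,-0.015],[0.221,0,-0.01],[0.276,0,-0.001]],"yaw":[0,0,0,0,0]}'
python3 -m handwheel '{"jaw":[1,1,1,1,1],"translation":[[0,0,0],[0,0,0],[0,0,0],[0,0,0],[0,0,0]],"yaw":[0,0,0,0,0]}'
python3 - <<'E'
from h import *
s=snapshot("side"); t=snapshot("top")
cv2.imwrite("pics/l1.png",np.hstack([cv2.resize(s["pixels"][40:200,120:320],(400,320)),cv2.resize(t["pixels"][80:280,80:280],(400,400))[:320]]))
E
```

```text
t: 8.62
position: [0.5214, 0.3912, 0.1976]
tcp_rot: [3.141, 0.001, 1.705]
contact_force: [9.5, -2.2, -7.3]
opening: 0.022
grip_force: 58.5
t: 9.03
position: [0.509, 0.4746, 0.1981]
tcp_rot: [-3.141, 0.0, 1.706]
contact_force: [0.1, 0.5, 0.6]
opening: -0.0001
grip_force: 0.0
t: 9.45
position: [0.5098, 0.473, 0.1982]
tcp_rot: [3.141, 0.0, 1.705]
contact_force: [-0.4, 0.8, 0.1]
opening: 0.0001
grip_force: 0.0
```

View pics/l1.png

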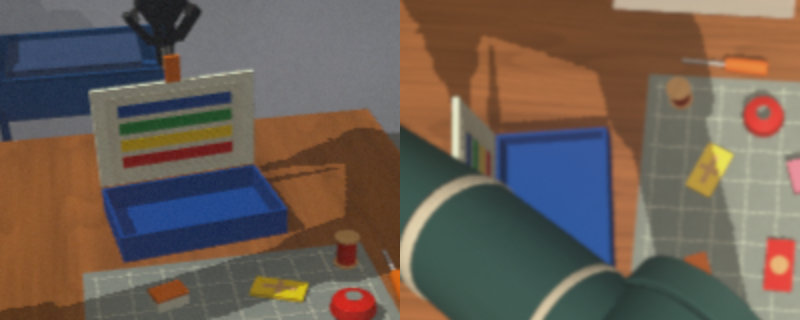

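```bash
python3 -m handwheel '{"jaw":[1,1,1,1,1],"translation":[[0,0,-0.1],[0,0,-0.2],[0,0,-0.3],[0,0,-0.35],[0,0,-0.35]],"yaw":[0,0,0,0,0]}'
python3 -m handwheel '{"jaw":[1,1,1,1,1],"translation":[[-0.2,0,0],[-0.4,0,0],[-0.55,0,0],[-0.55,0,0],[-0.55,0,0]],"yaw":[0,0,0,0,0]}'
cat > lid.py <<'E'
from h import *
import sys
s=snapshot("side"); t=snapshot("top")
cv2.imwrite("pics/%s.png"%sys.argv[1],np.hstack([cv2.resize(s["pixels"][50:180,130:290],(400,325),interpolation=cv2.INTER_CUBIC),cv2.resize(t["pixels"][120:250,90:250],(400,325),interpolation=cv2.INTER_CUBIC)]))
ux=np.array([np.cos(np.radians(97.8)),np.sin(np.radians(97.8)),0]); hy=np.array([-ux[1],ux[0],0])
H=np.array([.5165,.430,.047])
for a in range(75,116,5):
    ar=np.radians(a); al=-ux*np.cos(ar)+np.array([0,0,np.sin(ar)]); no=ux*np.sin(ar)+np.array([0,0,np.cos(ar)])
    out=[]
    for sg in(1,-1):
        for th in (0,.008):
            P=H+sg*.135*hy+.17*al+th*no
            out+=[((proj(s,P)-[130,50])*2.5).round().astype(int).tolist(),((proj(t,P)-[90,120])*2.5+[400,0]).round().astype(int).tolist()]
    P=H+.21*al+.004*no; out+=[((proj(s,P)-[130,50])*2.5).round().astype(int).tolist(),((proj(t,P)-[90,120])*2.5+[400,0]).round().astype(int).tolist()]
    print(a,out)
print(get_obs()["position"],get_obs()["t"])
E
python3 lid.py l2
```

```text
t: 9.97
position: [0.51, 0.4746, 0.3073]
tcp_rot: [3.137, -0.003, 1.705]
contact_force: [-0.6, -1.0, 0.0]
opening: 0.0002
grip_force: 0.0
t: 10.38
position: [0.5346, 0.3016, 0.3023]
tcp_rot: [3.141, 0.004, 1.696]
contact_force: [0.3, -1.7, -0.3]
opening: -0.0
grip_force: 0.0
75 [[91, 105], [489, 269], [90, 102], [481, 269], [300, 76], [487, 19], [298, 73], [479, 19], [198, 62], [482, 131]]
80 [[89, 99], [474, 270], [87, 95], [466, 270], [297, 70], [472, 19], [295, 67], [464, 19], [194, 54], [463, 132]]
85 [[86, 93], [459, 271], [85, 90], [451, 271], [293, 65], [458, 20], [291, 62], [450, 20], [190, 47], [444, 133]]
90 [[84, 88], [444, 272], [83, 86], [436, 273], [289, 60], [444, 21], [287, 58], [436, 21], [186, 42], [425, 134]]
95 [[82, 84], [430, 273], [81, 83], [422, 274], [286, 57], [430, 22], [284, 56], [423, 23], [183, 39], [407, 136]]
100 [[81, 82], [416, 274], [80, 81], [409, 275], [282, 55], [417, 23], [280, 54], [410, 24], [180, 36], [390, 138]]
105 [[79, 80], [403, 276], [78, 80], [396, 277], [279, 54], [405, 25], [277, 53], [398, 27], [177, 35], [375, 140]]
110 [[78, 80], [391, 277], [77, 80], [385, 278], [276, 53], [393, 28], [274, 54], [387, 29], [174, 35], [360, 143]]
115 [[76, 80], [380, 279], [76, 81], [374, 280], [273, 54], [383, 31], [271, 55], [377, 32], [171, 37], [347, 146]]
[0.53234147 0.30796204 0.30277314] 10.4833
```

View pics/l2.png

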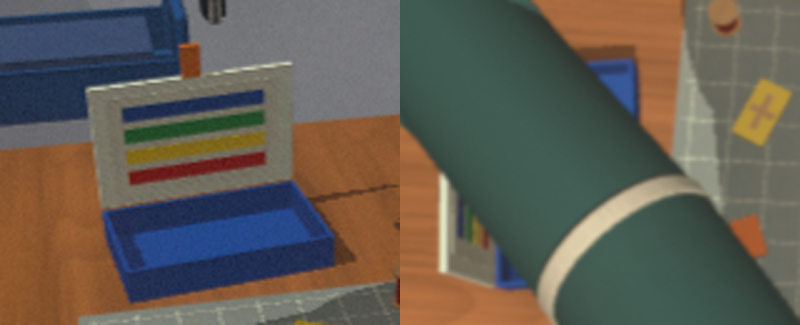

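Run:
```python
from h import *
s=snapshot("side"); p=get_obs()["position"]
print("crop coords", [((proj(s,np.array(p)+[0,0,d])-[130,50])*2.5).round() for d in (0,.01,.02,.03)])
plan([(.5225,.3800,.3,8),(.5225,.38,.2,8),(.5144,.4454,.2,8)])
```

```text
crop coords [array([209.,  39.]), array([208.,  30.]), array([208.,  21.]), array([207.,  13.])]
now [0.5316 0.3098 0.3028] ya 7.7 q7 -0.67 t 10.53
-> 0.5225 0.38 0.3 8 turn 0.3
    [0.236, 0.001, 0.009]  yaw -0.003
-> 0.5225 0.38 0.2 8 turn 0.0
    [0.0, 0.0, 0.333]  yaw -0.0
-> 0.5144 0.4454 0.2 8 turn 0.0
    [0.22, 0.004, 0.0]  yaw -0.0
```

```bash
python3 -m handwheel '{"jaw":[1,1,1,1,1],"translation":[[0.1,0,0],[0.236,0,0.01],[0.236,0,0.01],[0.236,0,0.01],[0.236,0,0.01]],"yaw":[0,0,0,0,0]}' >/dev/null
python3 -m handwheel '{"jaw":[1,1,1,1,1],"translation":[[0,0,0.1],[0,0,0.2],[0,0,0.3],[0,0,0.35],[0,0,0.35]],"yaw":[0,0,0,0,0]}' 
python3 -m handwheel '{"jaw":[1,1,1,1,1],"translation":[[0.05,0,0],[0.1,0,0],[0.13,0,0],[0.16,0,0],[0.16,0,0]],"yaw":[0,0,0,0,0]}'
python3 -c "
from h import *
plan([(.5142,.4474,.195,8)])"
```

```text
t: 11.37
position: [0.5213, 0.3786, 0.1915]
tcp_rot: [-3.137, 0.002, 1.705]
contact_force: [-0.9, 0.5, 0.2]
opening: -0.0002
grip_force: 0.0
t: 11.78
position: [0.5152, 0.4296, 0.1958]
tcp_rot: [3.141, -0.001, 1.707]
contact_force: [0.4, 0.0, -1.0]
opening: 0.0001
grip_force: 0.0
now [0.5152 0.4296 0.1958] ya 7.8 q7 -0.89 t 11.78
-> 0.5142 0.4474 0.195 8 turn 0.2
    [0.059, 0.005, 0.003]  yaw -0.002
```

```bash
python3 -m handwheel '{"jaw":[1,1,1,1,1],"translation":[[0.01,0,0],[0.02,0,0],[0.03,0,0],[0.03,0,0],[0.03,0,0]],"yaw":[0,0,0,0,0]}'
python3 -m handwheel '{"jaw":[1,1,1,1,1],"translation":[[0.01,0,0],[0.02,0,0],[0.03,0,0],[0.03,0,0],[0.03,0,0]],"yaw":[0,0,0,0,0]}'
python3 -m handwheel '{"jaw":[1,1,1,1,1],"translation":[[-0.1,0,0],[-0.2,0,0],[-0.3,0,0],[-0.35,0,-0.1],[-0.35,0,-0.3]],"yaw":[0,0,0,0,0]}'
python3 lid.py l3 | tail -1
```

```text
t: 12.2
position: [0.5144, 0.4369, 0.195]
tcp_rot: [-3.142, -0.0, 1.706]
contact_force: [0.8, -0.5, -0.2]
opening: -0.0
grip_force: 0.0
t: 12.62
position: [0.513, 0.4464, 0.1951]
tcp_rot: [-3.142, -0.001, 1.706]
contact_force: [-0.5, 0.2, 0.7]
opening: 0.0
grip_force: 0.0
t: 13.03
position: [0.5277, 0.3369, 0.2646]
tcp_rot: [-3.137, 0.003, 1.702]
contact_force: [1.6, 0.3, 1.6]
opening: 0.0004
grip_force: 0.0
[0.52903767 0.34301113 0.27296945] 13.1333
```

View pics/l3.png

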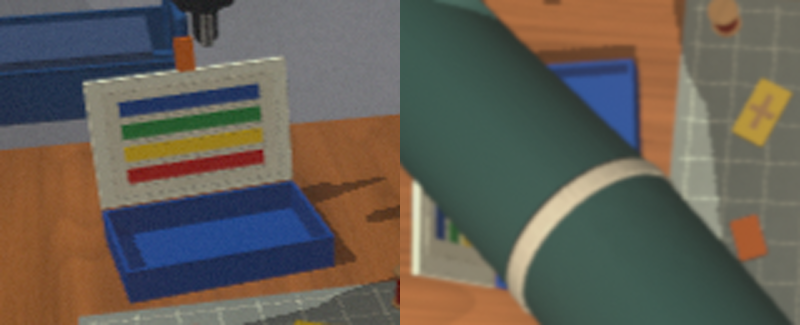

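```bash
cat > col.py <<'E'
from h import *
HS={'clips1':((5,120,90),(16,255,255),.024),'clips2':((45,100,25),(85,255,110),.024),'t1':((0,150,70),(5,255,255),.008),'t2':((45,100,60),(80,255,255),.008),'t3':((22,120,60),(34,255,255),.008),'pink':((165,60,60),(179,170,255),.024)}
def find(cam,n,near=None,z=None,s=None,rad=.06):
    s=s or snapshot(cam); lo,hi,z0=HS[n]; z=z0 if z is None else z
    m=cv2.inRange(cv2.cvtColor(s["pixels"],cv2.COLOR_BGR2HSV),lo,hi); m=cv2.morphologyEx(m,cv2.MORPH_CLOSE,np.ones((9,9)))
    out=[]
    for c in cv2.findContours(m,0,1)[0]:
        if cv2.contourArea(c)<60: continue
        k=np.zeros_like(m); cv2.drawContours(k,[c],-1,1,-1); r=rect(s,k,z)
        if near is None or np.hypot(r[0]-near[0],r[1]-near[1])<rad: out.append(r)
    return out
E
python3 -c "
from col import *
s=snapshot('top')
for n in HS: print(n,[r for r in find('top',n,s=s) if .35<r[0]<.72 and abs(r[1])<.2])
plan([(.46,.12,.2,-68)])"
```

```text
clips1 [(0.4619, 0.1237, 51, 34, 19.8), (0.488, -0.0004, 52, 31, -15.1), (0.5981, 0.0531, 1744, 1211, -86.8)]
clips2 []
t1 [(0.4795, 0.002, 78, 41, -1.9), (0.7184, 0.0391, 61, 60, -40.6)]
t2 [(0.4712, -0.1226, 74, 40, 3.3), (0.616, -0.1325, 48, 31, -9.4)]
t3 [(0.6247, 0.1197, 80, 44, -24.9)]
pink [(0.6198, -0.0244, 52, 33, 17.6)]
now [0.5282 0.3428 0.27  ] ya 7.7 q7 -0.74 t 13.18
-> 0.46 0.12 0.2 -68 turn -75.7
    [-0.235, -0.108, 0.078]  yaw 0.21
    [-0.259, 0.002, 0.078]  yaw 0.21
    [-0.233, 0.112, 0.078]  yaw 0.21
```

```bash
python3 -m handwheel '{"jaw":[0,0,0,0,0],"translation":[[-0.235,-0.108,0.06],[-0.235,-0.108,0.06],[-0.235,-0.108,0.06],[-0.235,-0.108,0.06],[-0.235,-0.108,0.06]],"yaw":[0.215,0.215,0.215,0.215,0.215]}' >/dev/null
python3 -m handwheel '{"jaw":[0,0,0,0,0],"translation":[[-0.259,0.002,0.08],[-0.259,0.002,0.08],[-0.259,0.002,0.08],[-0.259,0.002,0.08],[-0.259,0.002,0.08]],"yaw":[0.215,0.215,0.215,0.215,0.215]}' >/dev/null
python3 -m handwheel '{"jaw":[0.2,0.2,0.2,0.2,0.2],"translation":[[-0.233,0.112,0.15],[-0.233,0.112,0.15],[-0.233,0.112,0.15],[-0.233,0.112,0.15],[-0.233,0.112,0.15]],"yaw":[0.215,0.215,0.215,0.215,0.215]}'
python3 -m handwheel '{"jaw":[0.2,0.2,0.2,0.2,0.2],"translation":[[0,0,0.1],[0,0,0.2],[0,0,0.2],[0,0,0.2],[0,0,0.2]],"yaw":[0,0,0,0,0]}'
python3 -c "
from col import *
print(find('wrist','clips1',(.46,.12)))
plan([(.462,.1237,.06,-70)])"
```

```text
t: 14.43
position: [0.4568, 0.1201, 0.1794]
tcp_rot: [-3.141, 0.0, 0.356]
contact_force: [0.2, 0.3, -0.6]
opening: 0.0681
grip_force: 0.0
t: 14.85
position: [0.4575, 0.1207, 0.1209]
tcp_rot: [-3.141, -0.001, 0.359]
contact_force: [-0.2, -0.6, 0.0]
opening: 0.068
grip_force: 0.0
[(0.4626, 0.1235, 50, 34, 19.5)]
now [0.4578 0.1206 0.1212] ya -69.5 q7 -1.69 t 14.9
-> 0.462 0.1237 0.06 -70 turn -0.5
    [0.017, -0.005, 0.204]  yaw 0.004
```

```bash
python3 -m handwheel '{"jaw":[0.2,0.2,0.2,0.2,0.2],"translation":[[0.018,-0.003,0.1],[0.018,-0.003,0.2],[0.018,-0.003,0.3],[0.018,-0.003,0.4],[0.018,-0.003,0.4]],"yaw":[0,0,0,0,0]}'
python3 -m handwheel '{"jaw":[0.3,0.3,0.4,0.5,0.5],"translation":[[0,0,0.02],[0,0,0.04],[0,0,0.05],[0,0,0.05],[0,0,0.05]],"yaw":[0,0,0,0,0]}'
python3 -m handwheel '{"jaw":[0.7,0.8,1,1,1],"translation":[[0,0,0],[0,0,0],[0,0,0],[0,0,0],[0,0,0]],"yaw":[0,0,0,0,0]}'
```

```text
t: 15.32
position: [0.4601, 0.1223, -0.0031]
tcp_rot: [-3.141, 0.004, 0.356]
contact_force: [-1.4, -0.6, -0.8]
opening: 0.0688
grip_force: 0.0
t: 15.73
position: [0.4622, 0.1227, -0.0145]
tcp_rot: [3.141, -0.001, 0.355]
contact_force: [-1.1, 1.0, 0.3]
opening: 0.0424
grip_force: 0.0
t: 16.15
position: [0.4622, 0.1227, -0.0143]
tcp_rot: [3.141, -0.001, 0.355]
contact_force: [-2.6, -1.5, 14.8]
opening: 0.0328
grip_force: 58.7
```

```bash
python3 -m handwheel '{"jaw":[1,1,1,1,1],"translation":[[0,0,-0.05],[0,0,-0.15],[0,0,-0.25],[0,0,-0.35],[0,0,-0.45]],"yaw":[0,0,0,0,0]}'
python3 -c "
from h import *
plan([(.50,.325,.12,8),(.5,.325,.002,8)],maxw=30)"
```

```text
t: 16.57
position: [0.4614, 0.1226, 0.1216]
tcp_rot: [-3.141, -0.0, 0.355]
contact_force: [0.0, 0.4, -0.9]
opening: 0.0325
grip_force: 60.8
now [0.4614 0.1226 0.1216] ya -69.6 q7 -1.71 t 16.57
-> 0.5 0.325 0.12 8 turn 77.6
    [0.118, -0.196, 0.002]  yaw -0.216
    [0.192, -0.125, 0.002]  yaw -0.216
    [0.227, -0.028, 0.002]  yaw -0.216
-> 0.5 0.325 0.002 8 turn -0.0
    [-0.0, 0.0, 0.393]  yaw 0.0
```

```bash
python3 -m handwheel '{"jaw":[1,1,1,1,1],"translation":[[0.118,-0.196,0],[0.118,-0.196,0],[0.118,-0.196,0],[0.118,-0.196,0],[0.118,-0.196,0]],"yaw":[-0.216,-0.216,-0.216,-0.216,-0.216]}' >/dev/null
python3 -m handwheel '{"jaw":[1,1,1,1,1],"translation":[[0.192,-0.125,0],[0.192,-0.125,0],[0.192,-0.125,0],[0.192,-0.125,0],[0.192,-0.125,0]],"yaw":[-0.216,-0.216,-0.216,-0.216,-0.216]}' >/dev/null
python3 -m handwheel '{"jaw":[1,1,1,1,1],"translation":[[0.227,-0.028,0],[0.227,-0.028,0],[0.227,-0.028,0],[0.227,-0.028,0],[0.227,-0.028,0]],"yaw":[-0.216,-0.216,-0.216,-0.216,-0.216]}'
python3 -c "
from h import *
plan([(.5,.325,.004,8)],maxw=30)"
```

```text
t: 17.82
position: [0.5, 0.3247, 0.1195]
tcp_rot: [-3.141, 0.0, 1.711]
contact_force: [-0.1, -0.3, -0.2]
opening: 0.0325
grip_force: 60.9
now [0.5    0.3247 0.1195] ya 8.0 q7 -0.86 t 17.82
-> 0.5 0.325 0.004 8 turn -0.0
    [0.001, 0.0, 0.385]  yaw 0.0
```

```bash
python3 -m handwheel '{"jaw":[1,1,1,1,1],"translation":[[0,0,0.1],[0,0,0.2],[0,0,0.3],[0,0,0.38],[0,0,0.418]],"yaw":[0,0,0,0,0]}'
python3 -m handwheel '{"jaw":[1,0.4,0.4,0.4,0.4],"translation":[[0,0,0],[0,0,0],[0,0,0],[0,0,0],[0,0,0]],"yaw":[0,0,0,0,0]}'
python3 -m handwheel '{"jaw":[0.4,0.4,0.4,0.4,0.4],"translation":[[0,0,-0.1],[0,0,-0.2],[0,0,-0.3],[0,0,-0.4],[0,0,-0.5]],"yaw":[0,0,0,0,0]}'
python3 -c "
from col import *
print(find('wrist','clips1',z=.029))
plan([(.612,-.13,.14,80)],maxw=30)"
```

```text
t: 18.23
position: [0.4991, 0.3232, -0.0084]
tcp_rot: [-3.139, 0.002, 1.705]
contact_force: [1.2, -0.5, -0.3]
opening: 0.0321
grip_force: 60.9
t: 18.65
position: [0.5007, 0.3252, -0.0045]
tcp_rot: [3.14, -0.001, 1.711]
contact_force: [-0.2, 0.5, 0.7]
opening: 0.0512
grip_force: 0.0
t: 19.07
position: [0.4999, 0.3249, 0.1464]
tcp_rot: [3.141, -0.0, 1.712]
contact_force: [0.7, 0.9, 0.6]
opening: 0.0511
grip_force: 0.0
[(0.3323, 0.1142, 31, 7, 53.4), (0.5139, 0.2457, 101, 13, 7.3), (0.5007, 0.3245, 50, 34, -82.4), (0.6846, 0.2923, 336, 175, -68.6), (0.3271, 0.2696, 368, 144, 85.2)]
now [0.5017 0.3268 0.1521] ya 8.1 q7 -0.83 t 19.12
-> 0.612 -0.13 0.14 80 turn 71.9
    [-0.52, 0.05, 0.013]  yaw -0.2
    [-0.495, -0.165, 0.013]  yaw -0.2
    [-0.385, -0.352, 0.013]  yaw -0.2
```

```bash
python3 -m handwheel '{"jaw":[0.2,0.2,0.2,0.2,0.2],"translation":[[-0.52,0.05,-0.06],[-0.52,0.05,-0.06],[-0.52,0.05,-0.06],[-0.52,0.05,-0.06],[-0.52,0.05,-0.06]],"yaw":[-0.2,-0.2,-0.2,-0.2,-0.2]}' >/dev/null
python3 -m handwheel '{"jaw":[0.2,0.2,0.2,0.2,0.2],"translation":[[-0.495,-0.165,0.04],[-0.495,-0.165,0.04],[-0.495,-0.165,0.04],[-0.495,-0.165,0.04],[-0.495,-0.165,0.04]],"yaw":[-0.2,-0.2,-0.2,-0.2,-0.2]}' >/dev/null
python3 -m handwheel '{"jaw":[0.2,0.2,0.2,0.2,0.2],"translation":[[-0.385,-0.352,0.06],[-0.385,-0.352,0.06],[-0.385,-0.352,0.06],[-0.385,-0.352,0.06],[-0.385,-0.352,0.06]],"yaw":[-0.2,-0.2,-0.2,-0.2,-0.2]}'
python3 -c "
from col import *
s=snapshot('wrist'); cv2.imwrite('pics/c2.png',s['pixels'])
print(find('wrist','clips2',s=s),find('wrist','t2',z=.024,s=s))
print([(round(d['score'],2),rect(s,d['mask'],.024)) for d in masks_of('wrist','clips2')])
plan([(.612,-.13,.02,80)])"
```

```text
t: 20.37
position: [0.6111, -0.1393, 0.1307]
tcp_rot: [-3.14, -0.001, 2.962]
contact_force: [-0.3, -0.1, -0.4]
opening: 0.0683
grip_force: 0.0
[] [(0.6111, -0.1312, 50, 34, -9.1), (0.4823, -0.1227, 60, 41, 5.0)]
[(0.69, (0.7115, 0.0362, 74, 65, 29.0)), (0.67, (0.6105, -0.1308, 52, 35, -10.3)), (0.6, (0.6185, -0.0281, 56, 39, 16.8))]
now [ 0.6107 -0.1324  0.132 ] ya 79.9 q7 1.08 t 20.47
-> 0.612 -0.13 0.02 80 turn 0.1
    [-0.003, 0.009, 0.373]  yaw -0.001
```

```bash
python3 -m handwheel '{"jaw":[0.2,0.2,0.2,0.2,0.2],"translation":[[0,0.004,0.1],[0,0.004,0.2],[0,0.004,0.3],[0,0.004,0.4],[0,0.004,0.43]],"yaw":[0,0,0,0,0]}'
python3 -m handwheel '{"jaw":[0.3,0.3,0.4,0.5,0.5],"translation":[[0,0,0.02],[0,0,0.04],[0,0,0.043],[0,0,0.043],[0,0,0.043]],"yaw":[0,0,0,0,0]}'
python3 -m handwheel '{"jaw":[0.7,0.8,1,1,1],"translation":[[0,0,0],[0,0,0],[0,0,0],[0,0,0],[0,0,0]],"yaw":[0,0,0,0,0]}'
python3 -m handwheel '{"jaw":[1,1,1,1,1],"translation":[[0,0,-0.05],[0,0,-0.15],[0,0,-0.25],[0,0,-0.35],[0,0,-0.5]],"yaw":[0,0,0,0,0]}'
python3 -c "
from h import *
plan([(.575,.335,.16,8)],maxw=30)"
```

```text
t: 20.88
position: [0.6091, -0.1285, -0.0]
tcp_rot: [3.141, -0.004, 2.969]
contact_force: [-0.9, 0.5, -1.0]
opening: 0.0683
grip_force: 0.0
t: 21.3
position: [0.6116, -0.1304, -0.0085]
tcp_rot: [-3.141, 0.001, 2.968]
contact_force: [0.1, -0.5, -0.9]
opening: 0.0428
grip_force: 0.0
t: 21.72
position: [0.6116, -0.1305, -0.0083]
tcp_rot: [-3.141, 0.001, 2.968]
contact_force: [-3.0, -0.2, 12.1]
opening: 0.0323
grip_force: 59.4
t: 22.13
position: [0.6099, -0.1302, 0.1381]
tcp_rot: [3.141, -0.002, 2.969]
contact_force: [-0.1, -1.4, -1.3]
opening: 0.0319
grip_force: 60.2
now [ 0.6099 -0.1302  0.1381] ya 80.1 q7 1.08 t 22.13
-> 0.575 0.335 0.16 8 turn -72.1
    [0.127, 0.503, -0.024]  yaw 0.2
    [0.321, 0.407, -0.024]  yaw 0.2
    [0.459, 0.241, -0.024]  yaw 0.2
```

```bash
python3 -m handwheel '{"jaw":[1,1,1,1,1],"translation":[[0.127,0.503,-0.03],[0.127,0.503,-0.03],[0.127,0.503,-0.03],[0.127,0.503,-0.03],[0.127,0.503,-0.03]],"yaw":[0.2,0.2,0.2,0.2,0.2]}' >/dev/null
python3 -m handwheel '{"jaw":[1,1,1,1,1],"translation":[[0.321,0.407,-0.03],[0.321,0.407,-0.03],[0.321,0.407,-0.03],[0.321,0.407,-0.03],[0.321,0.407,-0.03]],"yaw":[0.2,0.2,0.2,0.2,0.2]}' >/dev/null
python3 -m handwheel '{"jaw":[1,1,1,1,1],"translation":[[0.459,0.241,0],[0.459,0.241,0],[0.459,0.241,0],[0.459,0.241,0],[0.459,0.241,0]],"yaw":[0.2,0.2,0.2,0.2,0.2]}'
python3 -c "
from h import *
plan([(.575,.335,.0,8)],maxw=30)"
```

```text
t: 23.38
position: [0.5726, 0.3426, 0.1566]
tcp_rot: [3.141, -0.004, 1.717]
contact_force: [-0.1, 0.9, -0.6]
opening: 0.0318
grip_force: 60.2
now [0.5726 0.3426 0.1566] ya 8.4 q7 -0.77 t 23.38
-> 0.575 0.335 0.0 8 turn -0.4
    [-0.026, 0.004, 0.522]  yaw 0.003
```

```bash
python3 -m handwheel '{"jaw":[1,1,1,1,1],"translation":[[-0.026,0.01,0.13],[-0.026,0.01,0.26],[-0.026,0.01,0.39],[-0.026,0.01,0.48],[-0.026,0.01,0.515]],"yaw":[0,0,0,0,0]}'
python3 -m handwheel '{"jaw":[1,0.4,0.4,0.4,0.4],"translation":[[0,0,0],[0,0,0],[0,0,0],[0,0,0],[0,0,0]],"yaw":[0,0,0,0,0]}'
python3 -m handwheel '{"jaw":[0.4,0.4,0.4,0.4,0.4],"translation":[[0,0,-0.1],[0,0,-0.2],[0,0,-0.3],[0,0,-0.4],[0,0,-0.5]],"yaw":[0,0,0,0,0]}'
python3 -c "
from col import *
s=snapshot('wrist')
print(find('wrist','clips1',(.5,.32),z=.029,s=s),find('wrist','t2',z=.029,s=s))
s=snapshot('top')
for n in ('t1','t2','t3'): print(n,[r for r in find('top',n,s=s) if .35<r[0]<.72 and abs(r[1])<.2])
"
```

```text
t: 23.8
position: [0.5782, 0.3262, -0.0026]
tcp_rot: [-3.137, 0.001, 1.713]
contact_force: [-0.7, 0.2, -0.2]
opening: 0.0318
grip_force: 60.2
t: 24.22
position: [0.5804, 0.328, 0.002]
tcp_rot: [3.14, -0.001, 1.712]
contact_force: [-0.6, -0.4, -0.1]
opening: 0.0514
grip_force: 0.0
t: 24.63
position: [0.5796, 0.3277, 0.1529]
tcp_rot: [3.141, -0.0, 1.712]
contact_force: [0.2, -0.0, 0.1]
opening: 0.051
grip_force: 0.0
[(0.5017, 0.3248, 50, 34, -82.1)] [(0.5803, 0.3287, 50, 33, -81.0), (0.4896, 0.4733, 292, 4, 8.2)]
t1 [(0.4982, 0.0017, 40, 37, -86.8), (0.7184, 0.0391, 61, 60, -40.6)]
t2 [(0.4835, -0.1221, 50, 39, 3.2)]
t3 [(0.6241, 0.1199, 81, 44, -24.6)]
```

```bash
python3 -c "
from h import *
plan([(.6041,.1291,.13,65.4)],maxw=30)"
```

```text
now [0.5815 0.3293 0.1564] ya 8.1 q7 -0.75 t 24.73
-> 0.6041 0.1291 0.13 65.4 turn 57.3
    [-0.336, -0.01, 0.044]  yaw -0.239
    [-0.29, -0.169, 0.044]  yaw -0.239
```

```bash
python3 -m handwheel '{"jaw":[0.2,0.2,0.2,0.2,0.2],"translation":[[-0.336,-0.01,0],[-0.336,-0.01,0],[-0.336,-0.01,0],[-0.336,-0.01,0],[-0.336,-0.01,0]],"yaw":[-0.24,-0.24,-0.24,-0.24,-0.24]}' >/dev/null
python3 -m handwheel '{"jaw":[0.2,0.2,0.2,0.2,0.2],"translation":[[-0.29,-0.169,0.09],[-0.29,-0.169,0.09],[-0.29,-0.169,0.09],[-0.29,-0.169,0.09],[-0.29,-0.169,0.09]],"yaw":[-0.24,-0.24,-0.24,-0.24,-0.24]}'
python3 -m handwheel '{"jaw":[0.2,0.2,0.2,0.2,0.2],"translation":[[0,0,0.1],[0,0,0.1],[0,0,0.1],[0,0,0.1],[0,0,0.1]],"yaw":[0,0,0,0,0]}' >/dev/null
python3 -c "
from col import *
s=snapshot('wrist'); cv2.imwrite('pics/t3.png',s['pixels'])
print(find('wrist','t3',s=s))
plan([(.6041,.1291,.01,65.4)])"
```

```text
t: 25.57
position: [0.6026, 0.1267, 0.1232]
tcp_rot: [3.142, -0.001, 2.718]
contact_force: [-0.3, 0.8, -0.5]
opening: 0.0679
grip_force: 0.0
[(0.624, 0.1204, 79, 44, -24.7)]
now [0.603  0.1282 0.0948] ya 65.6 q7 0.4 t 26.03
-> 0.6041 0.1291 0.01 65.4 turn -0.2
    [-0.002, 0.004, 0.283]  yaw 0.002
```

```bash
python3 -m handwheel '{"jaw":[0.35,0.35,0.35,0.35,0.35],"translation":[[-0.002,0.004,0.1],[-0.002,0.004,0.2],[-0.002,0.004,0.3],[-0.002,0.004,0.333],[-0.002,0.004,0.333]],"yaw":[0,0,0,0,0]}'
python3 -m handwheel '{"jaw":[0.35,0.35,0.35,0.35,0.35],"translation":[[0,0,0.01],[0,0,0.02],[0,0,0.02],[0,0,0.02],[0,0,0.02]],"yaw":[0,0,0,0,0]}'
python3 -m handwheel '{"jaw":[0.35,0.35,0.35,0.35,0.35],"translation":[[0,0,0.005],[0,0,0.01],[0,0,0.01],[0,0,0.01],[0,0,0.01]],"yaw":[0,0,0,0,0]}'
python3 -c "
from h import *
s=snapshot('wrist'); cv2.imwrite('pics/t3b.png',cv2.resize(s['pixels'][120:384,80:430],(700,528)))"
```

```text
t: 26.45
position: [0.6026, 0.1283, -0.0078]
tcp_rot: [-3.14, -0.002, 2.717]
contact_force: [0.1, -0.1, -0.4]
opening: 0.0554
grip_force: 0.0
t: 26.87
position: [0.6041, 0.1283, -0.0115]
tcp_rot: [3.141, 0.001, 2.717]
contact_force: [0.3, 0.0, 0.2]
opening: 0.0554
grip_force: 0.0
t: 27.28
position: [0.6036, 0.1283, -0.0154]
tcp_rot: [-3.142, -0.0, 2.717]
contact_force: [-0.0, 0.4, 0.9]
opening: 0.0551
grip_force: 0.0
```

View pics/t3b.png

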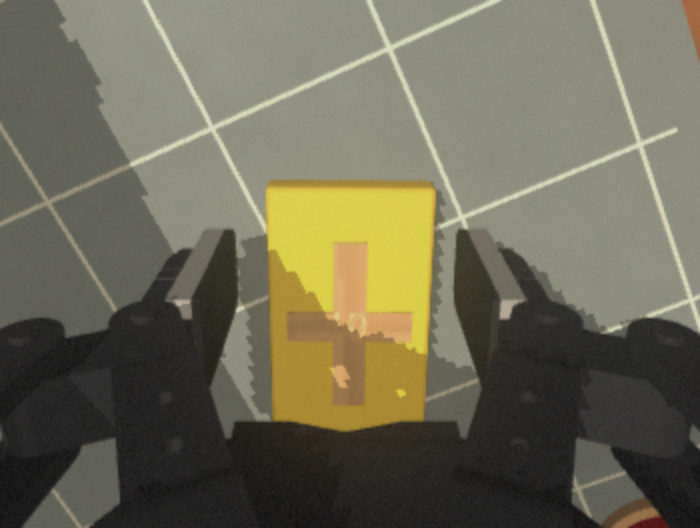

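```bash
python3 -m handwheel '{"jaw":[0.4,0.4,0.4,0.4,0.4],"translation":[[0,0,0.005],[0,0,0.01],[0,0,0.01],[0,0,0.01],[0,0,0.01]],"yaw":[0,0,0,0,0]}'
python3 -m handwheel '{"jaw":[0.4,0.4,0.4,0.4,0.4],"translation":[[0,0,0.005],[0,0,0.007],[0,0,0.007],[0,0,0.007],[0,0,0.007]],"yaw":[0,0,0,0,0]}'
python3 -m handwheel '{"jaw":[0.4,0.4,0.4,0.4,0.4],"translation":[[0,0,0.005],[0,0,0.007],[0,0,0.007],[0,0,0.007],[0,0,0.007]],"yaw":[0,0,0,0,0]}'
```

```text
t: 27.75
position: [0.6036, 0.1283, -0.0184]
tcp_rot: [3.142, -0.0, 2.717]
contact_force: [0.3, 0.0, 0.1]
opening: 0.0513
grip_force: 0.0
t: 28.17
position: [0.6036, 0.1283, -0.0205]
tcp_rot: [3.142, -0.0, 2.717]
contact_force: [0.3, 0.3, 0.1]
opening: 0.0515
grip_force: 0.0
t: 28.58
position: [0.6037, 0.1283, -0.0226]
tcp_rot: [3.142, -0.0, 2.717]
contact_force: [-0.1, 0.2, 1.2]
opening: 0.0511
grip_force: 0.0
```

```bash
python3 -m handwheel '{"jaw":[0.6,0.8,1,1,1],"translation":[[0,0,0],[0,0,0],[0,0,0],[0,0,0],[0,0,0]],"yaw":[0,0,0,0,0]}'
python3 -m handwheel '{"jaw":[1,1,1,1,1],"translation":[[0,0,-0.05],[0,0,-0.15],[0,0,-0.3],[0,0,-0.45],[0,0,-0.6]],"yaw":[0,0,0,0,0]}'
python3 -c "
from h import *
plan([(.60,-.31,.17,73)])"
```

```text
t: 29.0
position: [0.6038, 0.1284, -0.0221]
tcp_rot: [3.142, 0.0, 2.717]
contact_force: [-2.8, -1.3, 8.1]
opening: 0.0417
grip_force: 59.7
t: 29.42
position: [0.603, 0.1286, 0.1502]
tcp_rot: [3.141, -0.0, 2.718]
contact_force: [0.7, -1.3, -0.2]
opening: 0.0416
grip_force: 60.9
now [0.603  0.1286 0.1502] ya 65.7 q7 0.44 t 29.42
-> 0.6 -0.31 0.17 73 turn 7.3
    [-0.197, -0.446, -0.022]  yaw -0.02
    [-0.178, -0.454, -0.022]  yaw -0.02
    [-0.159, -0.461, -0.022]  yaw -0.02
```

```bash
python3 -m handwheel '{"jaw":[1,1,1,1,1],"translation":[[-0.22,-0.446,-0.06],[-0.22,-0.446,-0.06],[-0.22,-0.446,-0.06],[-0.22,-0.446,-0.06],[-0.22,-0.446,-0.06]],"yaw":[-0.02,-0.02,-0.02,-0.02,-0.02]}' >/dev/null
python3 -m handwheel '{"jaw":[1,1,1,1,1],"translation":[[-0.2,-0.454,-0.06],[-0.2,-0.454,-0.06],[-0.2,-0.454,-0.06],[-0.2,-0.454,-0.06],[-0.2,-0.454,-0.06]],"yaw":[-0.02,-0.02,-0.02,-0.02,-0.02]}' >/dev/null
python3 -m handwheel '{"jaw":[1,1,1,1,1],"translation":[[-0.19,-0.461,0],[-0.19,-0.461,0],[-0.19,-0.461,0],[-0.19,-0.461,0],[-0.19,-0.461,0]],"yaw":[-0.02,-0.02,-0.02,-0.02,-0.02]}'
python3 -c "
from h import *
s=snapshot('wrist'); cv2.imwrite('pics/h1.png',s['pixels'])
for n in('t0','holder'):
    print(n,[(round(d['score'],2),d['location'],rect(s,d['mask'],.02 if n=='t0' else .012)) for d in masks_of('wrist',n)[:3]])
plan([(.60,-.31,.17,73)])"
```

```text
t: 30.67
position: [0.6199, -0.3255, 0.1834]
tcp_rot: [-3.14, -0.0, 2.836]
contact_force: [0.7, -1.0, -0.4]
opening: 0.0413
grip_force: 60.9
t0 [(0.82, [2.4, 402.9], (0.5107, -0.132, 45, 16, 72.5)), (0.79, [274.6, 249.4], (0.7472, -0.3665, 169, 108, -17.1)), (0.57, [109.7, 254.5], (0.5647, -0.2955, 80, 43, -15.8))]
holder [(0.72, [142.7, 266.7], (0.6008, -0.3057, 201, 99, -16.4))]
now [ 0.6213 -0.3179  0.1841] ya 72.9 q7 1.29 t 30.82
-> 0.6 -0.31 0.17 73 turn 0.1
    [0.076, 0.004, 0.047]  yaw -0.0
```

View pics/h1.png

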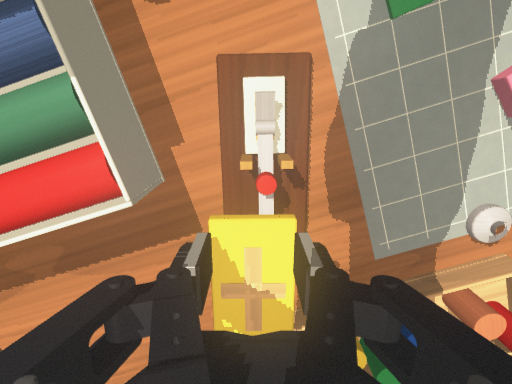

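Run:
```python
from h import *
s=snapshot("wrist"); cv2.imwrite('pics/h2.png',s['pixels']); g=s["pixels"].astype(int)
hsv=cv2.cvtColor(s["pixels"],cv2.COLOR_BGR2HSV)
w=((hsv[...,2]>170)&(hsv[...,1]<60)); w[:, :225]=0; w[:,305:]=0; w[:65]=0; w[175:]=0
print('t0',rect(s,cv2.morphologyEx(w.astype('uint8'),cv2.MORPH_CLOSE,np.ones((15,15))),.020))
# base edges: per row gradient of value between dark base and table
L=[];Rr=[]
v=cv2.GaussianBlur(hsv[...,2],(3,3),0).astype(int)
for r in range(62,150,4):
    gl=np.diff(v[r,205:232]); c=205+np.argmin(gl)+.5; L.append((c+.5,r))
    gr=np.diff(v[r,300:325]); c=300+np.argmax(abs(gr)); Rr.append((c+1,r))
for n,E_ in(('L',L),('R',Rr)):
    P=np.array([at(s,u,.012)[:2] for u in E_]); 
    vx,vy,x0,y0=cv2.fitLine(P.astype('float32'),cv2.DIST_HUBER,0,.001,.001).ravel(); print(n,np.degrees(np.arctan2(vy,vx)),x0,y0, np.round([u[0] for u in E_]))
    nrm=np.array([-vy,vx]); print('dist to t0ctr', nrm@(np.array([.5647,-.2955])-[x0,y0]))
print('rear edge mid',at(s,(265,53),.012), 'stops', at(s,(246,154.5),.02),at(s,(286,154),.02))
print(get_obs()["position"])
```

```text
t0 (0.576, -0.2985, 102, 43, -15.9)
L -16.501148 0.5346435 -0.33756512 [210. 210. 210. 210. 210. 211. 211. 211. 211. 211. 212. 212. 212. 212.
 212. 213. 213. 213. 213. 213. 213. 214.]
dist to t0ctr 0.048869724406953585
R -16.51423 0.5665391 -0.24154176 [306 306 306 306 306 305 307 305 304 305 305 306 305 304 305 304 304 305
 303 303 304 303]
dist to t0ctr -0.05225519289317769
rear edge mid [ 0.5058499  -0.26875026  0.012     ] stops [ 0.59990519 -0.31868339  0.02      ] [ 0.61237477 -0.27608393  0.02      ]
[ 0.6214292  -0.3173425   0.18411237]
```

Run:
```python
from h import *
s=snapshot("wrist"); g=s["pixels"]; v=cv2.cvtColor(g,cv2.COLOR_BGR2HSV)[...,2].astype(int)
for c in (242,250,270): print(c,[int(x) for x in v[36:90,c]])
for r in (85,110,140): print(r,[int(x) for x in v[r,228:290]])
for c in (230,238,244,248,274,279,284): print(c,'rows140+',[int(x) for x in v[140:172,c]])
```

```text
242 [219, 219, 217, 218, 216, 213, 210, 208, 209, 207, 208, 202, 204, 202, 200, 205, 213, 214, 180, 133, 137, 142, 141, 141, 142, 141, 138, 142, 139, 143, 142, 142, 142, 142, 143, 141, 141, 142, 143, 141, 143, 173, 237, 246, 246, 246, 246, 246, 246, 246, 246, 246, 245, 246]
250 [217, 214, 212, 211, 210, 210, 206, 206, 207, 205, 201, 198, 199, 209, 217, 221, 223, 214, 156, 136, 141, 140, 142, 142, 142, 141, 140, 143, 141, 142, 141, 142, 143, 143, 141, 139, 142, 143, 144, 142, 143, 188, 245, 246, 246, 246, 246, 246, 246, 246, 246, 245, 245, 245]
270 [206, 207, 207, 207, 208, 212, 216, 218, 220, 223, 223, 221, 220, 218, 215, 211, 210, 198, 153, 134, 138, 138, 141, 139, 139, 141, 139, 138, 140, 138, 140, 138, 139, 137, 138, 141, 136, 138, 141, 138, 141, 189, 245, 245, 245, 245, 245, 245, 245, 245, 245, 245, 245, 245]
85 [142, 141, 141, 136, 136, 132, 132, 155, 245, 246, 245, 246, 246, 246, 246, 246, 246, 246, 246, 246, 246, 246, 246, 246, 246, 246, 246, 246, 245, 246, 245, 246, 246, 246, 246, 245, 245, 245, 245, 245, 245, 245, 245, 245, 245, 245, 245, 245, 244, 186, 106, 112, 138, 139, 1
[... 1186 characters left out ...]
110]
248 rows140+ [245, 245, 245, 245, 245, 245, 245, 245, 245, 245, 245, 245, 245, 244, 221, 113, 111, 117, 134, 113, 115, 112, 111, 111, 112, 113, 110, 110, 111, 110, 111, 110]
274 rows140+ [245, 245, 245, 245, 245, 245, 245, 245, 245, 245, 245, 245, 245, 239, 147, 172, 168, 170, 167, 169, 170, 195, 238, 239, 238, 238, 238, 239, 239, 231, 168, 143]
279 rows140+ [114, 116, 122, 140, 139, 137, 115, 117, 119, 141, 139, 142, 136, 116, 129, 171, 166, 169, 168, 171, 170, 192, 235, 234, 235, 234, 235, 234, 235, 224, 110, 109]
284 rows140+ [139, 135, 135, 137, 135, 136, 135, 136, 134, 137, 137, 135, 138, 135, 137, 133, 136, 136, 138, 136, 132, 170, 234, 234, 234, 231, 212, 211, 209, 191, 108, 107]
```

Run:
```python
from h import *
s=snapshot("wrist")
f=lambda u,v,z=.02: at(s,(u,v),z)[:2]
rear=f((235.6+277.4)/2,77.4); front=f((237.4+276.7)/2,154.4)
c=(rear+front)/2; d=front-rear
print('t0 centre',c,'len',np.linalg.norm(d),'ang',np.degrees(np.arctan2(d[1],d[0])), 'width',np.linalg.norm(f(235.7,100)-f(277.4,100)))
for p in ((235.6,85,237.2,140),(277.2,85,276.6,140)):
    e=f(p[2],p[3])-f(p[0],p[1]); print('side ang',np.degrees(np.arctan2(e[1],e[0])))
b=f(256.5,54.2,.012); a=np.radians(-16.5); X=np.array([np.cos(a),np.sin(a)]);Y=np.array([-X[1],X[0]])
L=np.array([.5346,-.3376]);Rr=np.array([.5665,-.2415])
print('origin along X from rear', X@b+.065,' t0',X@c,' Y mid',(Y@L+Y@Rr)/2,' t0 Y',Y@c)
print(pose()[0])
```

```text
t0 centre [ 0.56520803 -0.29520149] len 0.07995244108431902 ang -16.292774393376078 width 0.044077145797052304
side ang -16.059216363116196
side ang -16.30555262359893
origin along X from rear 0.6274469310391169  t0 0.6257743631209225  Y mid -0.1212616062043407  t0 Y -0.1225172623238359
[ 0.62144025 -0.31746079  0.18400228]
```

```bash
python3 -c "
from h import *
plan([(.4675,-.2665,.17,73.6),(.4675,-.2665,.03,73.6)])"
```

```text
now [ 0.6214 -0.3175  0.184 ] ya 73.0 q7 1.29 t 30.97
-> 0.4675 -0.2665 0.17 73.6 turn 0.6
    [0.54, 0.013, 0.047]  yaw -0.005
-> 0.4675 -0.2665 0.03 73.6 turn 0.0
    [0.0, 0.0, 0.467]  yaw -0.0
```

```bash
python3 -m handwheel '{"jaw":[1,1,1,1,1],"translation":[[0.54,0.013,0.04],[0.54,0.013,0.04],[0.54,0.013,0.04],[0.54,0.013,0.04],[0.54,0.013,0.04]],"yaw":[-0.005,-0.005,-0.005,-0.005,-0.005]}' >/dev/null
python3 -m handwheel '{"jaw":[1,1,1,1,1],"translation":[[0,0,0.1],[0,0,0.2],[0,0,0.3],[0,0,0.4],[0,0,0.46]],"yaw":[0,0,0,0,0]}'
python3 -m handwheel '{"jaw":[1,1,1,1,1],"translation":[[0,0,0],[0,0,0],[0,0,0],[0,0,0],[0,0,0]],"yaw":[0,0,0,0,0]}'
python3 -c "
from h import *
plan([(.4675,-.2665,.002,73.6),(.5443,-.2891,.002,73.6)])"
```

```text
t: 31.8
position: [0.4666, -0.2664, 0.0311]
tcp_rot: [3.141, -0.002, 2.855]
contact_force: [-0.9, 0.2, -0.3]
opening: 0.0416
grip_force: 60.9
t: 32.22
position: [0.468, -0.268, 0.0346]
tcp_rot: [-3.141, 0.002, 2.853]
contact_force: [-0.0, -0.8, -0.6]
opening: 0.0414
grip_force: 60.9
now [ 0.468  -0.268   0.0346] ya 73.5 q7 1.16 t 32.22
-> 0.4675 -0.2665 0.002 73.6 turn 0.1
    [0.003, 0.004, 0.109]  yaw -0.001
-> 0.5443 -0.2891 0.002 73.6 turn 0.0
    [-0.267, 0.0, 0.0]  yaw -0.0
```

```bash
python3 -m handwheel '{"jaw":[1,1,1,1,1],"translation":[[0.003,0.004,0.05],[0.003,0.004,0.1],[0.003,0.004,0.112],[0.003,0.004,0.112],[0.003,0.004,0.112]],"yaw":[0,0,0,0,0]}'
python3 -m handwheel '{"jaw":[1,1,1,1,1],"translation":[[-0.03,0,0],[-0.06,0,0],[-0.09,0,0],[-0.12,0,0],[-0.13,0,0]],"yaw":[0,0,0,0,0]}'
python3 -c "
from h import *
s=snapshot('side'); w=snapshot('wrist'); cv2.imwrite('pics/i1.png',np.hstack([cv2.resize(s['pixels'][245:325,215:365],(450,240),interpolation=cv2.INTER_CUBIC),cv2.resize(w['pixels'],(320,240))]))
plan([(.5443,-.2891,.001,73.6)])"
```

```text
t: 32.63
position: [0.4668, -0.2658, -0.0005]
tcp_rot: [3.141, -0.001, 2.854]
contact_force: [0.8, -0.3, -0.6]
opening: 0.0413
grip_force: 60.9
t: 33.05
position: [0.5058, -0.2775, -0.0002]
tcp_rot: [3.141, 0.0, 2.854]
contact_force: [-1.8, 0.3, -2.5]
opening: 0.0413
grip_force: 60.8
now [ 5.050e-01 -2.771e-01 -3.000e-04] ya 73.5 q7 1.13 t 33.15
-> 0.5443 -0.2891 0.001 73.6 turn 0.1
    [-0.137, -0.001, -0.004]  yaw -0.001
```

View pics/i1.png

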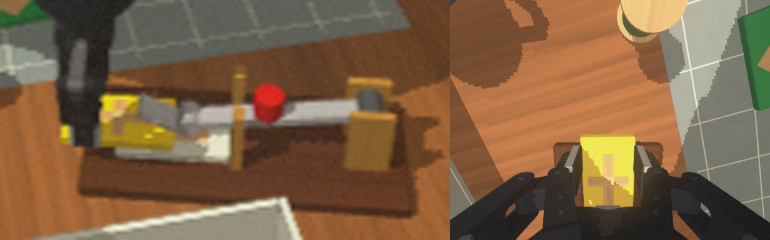

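```bash
python3 -m handwheel '{"jaw":[1,1,1,1,1],"translation":[[-0.03,0,-0.004],[-0.06,0,-0.004],[-0.09,0,-0.004],[-0.11,0,-0.004],[-0.12,0,-0.004]],"yaw":[0,0,0,0,0]}'
python3 -m handwheel '{"jaw":[1,1,1,1,1],"translation":[[-0.005,0,0],[-0.01,0,0],[-0.013,0,0],[-0.017,0,0],[-0.017,0,0]],"yaw":[0,0,0,0,0]}'
python3 -c "
from h import *
plan([(.5443,-.2891,.001,73.6)])"
```

```text
t: 33.57
position: [0.5399, -0.2876, 0.001]
tcp_rot: [3.141, 0.0, 2.854]
contact_force: [-0.8, 0.1, -1.7]
opening: 0.0416
grip_force: 61.0
t: 33.98
position: [0.5438, -0.289, 0.001]
tcp_rot: [3.142, 0.0, 2.854]
contact_force: [-0.7, 0.2, -2.0]
opening: 0.0413
grip_force: 61.0
now [ 0.5438 -0.289   0.001 ] ya 73.5 q7 1.15 t 33.98
-> 0.5443 -0.2891 0.001 73.6 turn 0.1
    [-0.002, 0.0, 0.0]  yaw -0.001
```

```bash
python3 -m handwheel '{"jaw":[1,1,1,1,1],"translation":[[-0.002,0,0],[-0.004,0,0],[-0.006,0,0],[-0.006,0,0],[-0.006,0,0]],"yaw":[0,0,0,0,0]}'
python3 -m handwheel '{"jaw":[1,1,1,1,1],"translation":[[-0.002,0,0],[-0.004,0,0],[-0.006,0,0],[-0.006,0,0],[-0.006,0,0]],"yaw":[0,0,0,0,0]}'
```

```text
t: 34.4
position: [0.5441, -0.289, 0.0005]
tcp_rot: [-3.142, -0.003, 2.853]
contact_force: [-7.4, 4.0, -0.6]
opening: 0.0412
grip_force: 61.1
t: 34.82
position: [0.5442, -0.2889, -0.0002]
tcp_rot: [-3.141, -0.006, 2.853]
contact_force: [-17.6, 5.5, -0.1]
opening: 0.0414
grip_force: 61.3
```

```bash
python3 -m handwheel '{"jaw":[1,0.8,0.35,0.35,0.35],"translation":[[0.008,0,0.004],[0.01,0,0.005],[0.01,0,0.005],[0.01,0,0.005],[0.01,0,0.005]],"yaw":[0,0,0,0,0]}'
python3 -m handwheel '{"jaw":[0.3,0.3,0.3,0.3,0.3],"translation":[[0,0,-0.05],[0,0,-0.1],[0,0,-0.2],[0,0,-0.3],[0,0,-0.4]],"yaw":[0,0,0,0,0]}'
python3 -m handwheel '{"jaw":[0.3,0.3,0.3,0.3,0.3],"translation":[[-0.1,0,-0.1],[-0.2,0,-0.2],[-0.26,0,-0.2],[-0.26,0,-0.2],[-0.26,0,-0.2]],"yaw":[0,0,0,0,0]}'
cat > seat.py <<'E'
from col import *
import sys
n=sys.argv[1]; z=float(sys.argv[2])
s=snapshot('wrist'); print(n,find('wrist',n,(.565,-.295),z=z,s=s)); 
t=snapshot('top')
for m in ('t1','t2','t3'): print(m,[r for r in find('top',m,s=t) if .35<r[0]<.72 and abs(r[1])<.35])
cv2.imwrite('pics/seat_%s.png'%n,s['pixels'])
E
python3 seat.py t3 .028
```

```text
t: 35.23
position: [0.5448, -0.2893, -0.0002]
tcp_rot: [-3.142, 0.001, 2.853]
contact_force: [-0.3, -0.5, -0.2]
opening: 0.0556
grip_force: 0.0
t: 35.65
position: [0.5446, -0.2887, 0.1226]
tcp_rot: [3.142, 0.001, 2.854]
contact_force: [-0.8, -0.5, 0.2]
opening: 0.0596
grip_force: 0.0
t: 36.07
position: [0.62, -0.3107, 0.1813]
tcp_rot: [3.141, 0.002, 2.854]
contact_force: [0.3, 1.0, 0.6]
opening: 0.0603
grip_force: 0.0
t3 [(0.5654, -0.2954, 80, 43, -16.1)]
t1 [(0.4798, 0.0021, 77, 40, -1.5), (0.7176, 0.0396, 63, 60, -40.2)]
t2 [(0.4707, -0.1226, 74, 38, 5.2), (0.5863, 0.3337, 47, 35, -83.7)]
t3 [(0.5704, -0.2998, 85, 49, -16.2)]
```

```bash
python3 -c "
from h import *
plan([(.449,-.124,.12,94)],maxd=.16)"
```

```text
now [ 0.6187 -0.3109  0.1803] ya 73.5 q7 1.29 t 36.17
-> 0.449 -0.124 0.12 94 turn 20.5
    [0.36, 0.218, 0.1]  yaw -0.085
    [0.315, 0.279, 0.1]  yaw -0.085
```

```bash
python3 -m handwheel '{"jaw":[0.2,0.2,0.2,0.2,0.2],"translation":[[0.36,0.218,0],[0.36,0.218,0],[0.36,0.218,0],[0.36,0.218,0],[0.36,0.218,0]],"yaw":[-0.085,-0.085,-0.085,-0.085,-0.085]}' >/dev/null
python3 -m handwheel '{"jaw":[0.2,0.2,0.2,0.2,0.2],"translation":[[0.315,0.279,0.1],[0.315,0.279,0.2],[0.315,0.279,0.25],[0.315,0.279,0.25],[0.315,0.279,0.25]],"yaw":[-0.085,-0.085,-0.085,-0.085,-0.085]}'
python3 -m handwheel '{"jaw":[0.3,0.3,0.3,0.3,0.3],"translation":[[0,0,0],[0,0,0],[0,0,0],[0,0,0],[0,0,0]],"yaw":[0,0,0,0,0]}' >/dev/null
python3 -c "
from col import *
r=find('wrist','t2'); print(r)
r=[q for q in r if abs(q[1]+.1226)<.05 and q[0]<.54][0]; a=np.radians(r[4])
plan([(r[0]-.022*np.cos(a),r[1]-.022*np.sin(a),-.015,90+r[4])])"
```

```text
t: 37.0
position: [0.4458, -0.1225, 0.1022]
tcp_rot: [3.141, -0.004, -3.072]
contact_force: [0.4, -0.3, 0.1]
opening: 0.068
grip_force: 0.0
[(0.4695, -0.1232, 80, 43, 5.1), (0.3996, -0.2165, 16, 6, 59.1)]
now [ 0.4498 -0.1246  0.1048] ya 93.9 q7 1.31 t 37.47
-> 0.44758709656096307 -0.12515567453106172 -0.015 95.1 turn 1.2
    [0.007, -0.001, 0.399]  yaw -0.01
```

```bash
python3 -m handwheel '{"jaw":[0.35,0.35,0.35,0.35,0.35],"translation":[[0.007,0,0.1],[0.007,0,0.2],[0.007,0,0.3],[0.007,0,0.36],[0.007,0,0.36]],"yaw":[-0.01,-0.01,-0.01,-0.01,-0.01]}'
python3 -m handwheel '{"jaw":[0.4,0.4,0.4,0.4,0.4],"translation":[[0,0,0.02],[0,0,0.04],[0,0,0.05],[0,0,0.055],[0,0,0.06]],"yaw":[0,0,0,0,0]}'
python3 -m handwheel '{"jaw":[0.4,0.6,0.8,1,1],"translation":[[0,0,0],[0,0,0],[0,0,0],[0,0,0],[0,0,0]],"yaw":[0,0,0,0,0]}'
python3 -m handwheel '{"jaw":[1,1,1,1,1],"translation":[[0,0,-0.05],[0,0,-0.15],[0,0,-0.25],[0,0,-0.35],[0,0,-0.45]],"yaw":[0,0,0,0,0]}'
python3 -c "
from h import *
plan([(.4675,-.2665,.11,73.6)])"
```

```text
t: 37.88
position: [0.4458, -0.1239, -0.0061]
tcp_rot: [3.139, -0.004, -3.052]
contact_force: [-0.4, -0.2, 0.8]
opening: 0.0553
grip_force: 0.0
t: 38.3
position: [0.4476, -0.1247, -0.0211]
tcp_rot: [-3.141, 0.001, -3.053]
contact_force: [-0.1, 0.2, -0.0]
opening: 0.0513
grip_force: 0.0
t: 38.72
position: [0.4475, -0.1246, -0.0208]
tcp_rot: [-3.141, 0.0, -3.053]
contact_force: [-5.0, -0.5, 16.2]
opening: 0.0411
grip_force: 58.4
t: 39.13
position: [0.447, -0.1241, 0.115]
tcp_rot: [3.141, -0.0, -3.052]
contact_force: [0.6, -0.8, 0.2]
opening: 0.0412
grip_force: 60.6
now [ 0.447  -0.1241  0.115 ] ya 95.1 q7 1.34 t 39.13
-> 0.4675 -0.2665 0.11 73.6 turn -21.5
    [-0.026, -0.479, 0.017]  yaw 0.179
```

```bash
python3 -m handwheel '{"jaw":[1,1,1,1,1],"translation":[[-0.026,-0.479,0],[-0.026,-0.479,0],[-0.026,-0.479,0],[-0.026,-0.479,0],[-0.026,-0.479,0]],"yaw":[0.179,0.179,0.179,0.179,0.179]}' >/dev/null
python3 -m handwheel '{"jaw":[1,1,1,1,1],"translation":[[0,0,0.1],[0,0,0.2],[0,0,0.25],[0,0,0.25],[0,0,0.25]],"yaw":[0,0,0,0,0]}'
python3 -m handwheel '{"jaw":[1,1,1,1,1],"translation":[[0,0,0],[0,0,0],[0,0,0],[0,0,0],[0,0,0]],"yaw":[0,0,0,0,0]}' >/dev/null
python3 -c "
from h import *
plan([(.4675,-.2665,.010,73.6),(.5443,-.2891,.010,73.6)])"
```

```text
t: 39.97
position: [0.468, -0.2661, 0.0389]
tcp_rot: [3.141, -0.001, 2.857]
contact_force: [0.5, 0.0, 0.2]
opening: 0.0409
grip_force: 60.8
now [ 0.468  -0.2671  0.039 ] ya 73.6 q7 1.17 t 40.38
-> 0.4675 -0.2665 0.01 73.6 turn -0.0
    [0.002, 0.001, 0.097]  yaw 0.0
-> 0.5443 -0.2891 0.01 73.6 turn 0.0
    [-0.267, 0.0, 0.0]  yaw -0.0
```

```bash
python3 -m handwheel '{"jaw":[1,1,1,1,1],"translation":[[0.002,0.001,0.05],[0.002,0.001,0.09],[0.002,0.001,0.096],[0.002,0.001,0.096],[0.002,0.001,0.096]],"yaw":[0,0,0,0,0]}'
python3 -m handwheel '{"jaw":[1,1,1,1,1],"translation":[[-0.03,0,0],[-0.06,0,0],[-0.09,0,0],[-0.12,0,0],[-0.13,0,0]],"yaw":[0,0,0,0,0]}'
python3 -m handwheel '{"jaw":[1,1,1,1,1],"translation":[[-0.03,0,0],[-0.06,0,0],[-0.09,0,0],[-0.11,0,0],[-0.125,0,0]],"yaw":[0,0,0,0,0]}'
python3 -m handwheel '{"jaw":[1,1,1,1,1],"translation":[[-0.005,0,0],[-0.008,0,0],[-0.012,0,0],[-0.012,0,0],[-0.012,0,0]],"yaw":[0,0,0,0,0]}'
python3 -m handwheel '{"jaw":[1,1,1,1,1],"translation":[[-0.002,0,0],[-0.004,0,0],[-0.006,0,0],[-0.006,0,0],[-0.006,0,0]],"yaw":[0,0,0,0,0]}'
```

```text
t: 40.8
position: [0.4674, -0.2661, 0.0095]
tcp_rot: [3.141, -0.001, 2.856]
contact_force: [-0.1, -0.9, -1.0]
opening: 0.0408
grip_force: 60.8
t: 41.22
position: [0.5061, -0.2776, 0.0096]
tcp_rot: [3.141, 0.0, 2.856]
contact_force: [-2.3, 0.6, -1.7]
opening: 0.0409
grip_force: 60.8
t: 41.63
position: [0.5416, -0.2881, 0.0096]
tcp_rot: [3.141, 0.0, 2.856]
contact_force: [-1.7, 0.7, -2.1]
opening: 0.0405
grip_force: 60.8
t: 42.05
position: [0.5439, -0.2889, 0.0096]
tcp_rot: [3.142, -0.0, 2.856]
contact_force: [-1.8, 0.7, -2.3]
opening: 0.041
grip_force: 60.9
t: 42.47
position: [0.5439, -0.289, 0.009]
tcp_rot: [-3.141, -0.004, 2.856]
contact_force: [-11.1, 3.6, -1.6]
opening: 0.0409
grip_force: 61.1
```

Home against the stops. Release, rise and check.

```bash
python3 -m handwheel '{"jaw":[1,0.8,0.35,0.35,0.35],"translation":[[0.004,0,0.003],[0.006,0,0.003],[0.006,0,0.003],[0.006,0,0.003],[0.006,0,0.003]],"yaw":[0,0,0,0,0]}'
python3 -m handwheel '{"jaw":[0.3,0.3,0.3,0.3,0.3],"translation":[[0,0,-0.05],[0,0,-0.1],[0,0,-0.2],[0,0,-0.3],[0,0,-0.4]],"yaw":[0,0,0,0,0]}'
python3 -m handwheel '{"jaw":[0.3,0.3,0.3,0.3,0.3],"translation":[[-0.1,0,-0.1],[-0.2,0,-0.2],[-0.26,0,-0.2],[-0.26,0,-0.2],[-0.26,0,-0.2]],"yaw":[0,0,0,0,0]}' >/dev/null
python3 seat.py t2 .036
python3 -c "
from h import *
plan([(.4578,.003,.11,88.3)],maxd=.17)"
```

```text
t: 42.88
position: [0.5447, -0.2892, 0.0092]
tcp_rot: [-3.142, 0.001, 2.856]
contact_force: [-0.4, -0.3, -0.7]
opening: 0.0557
grip_force: 0.0
t: 43.3
position: [0.5444, -0.2887, 0.1319]
tcp_rot: [3.141, 0.001, 2.856]
contact_force: [0.7, 0.2, -0.7]
opening: 0.0595
grip_force: 0.0
t2 [(0.5659, -0.2954, 79, 44, -16.4)]
t1 [(0.4796, 0.002, 76, 40, -1.5), (0.7176, 0.0396, 63, 60, -40.2)]
t2 [(0.5718, -0.3024, 81, 46, -16.2), (0.5864, 0.3337, 47, 35, -83.7)]
t3 []
now [ 0.6186 -0.3107  0.1896] ya 73.6 q7 1.3 t 43.82
-> 0.4578 0.003 0.11 88.3 turn 14.7
    [0.27, 0.284, 0.088]  yaw -0.041
    [0.244, 0.306, 0.088]  yaw -0.041
    [0.217, 0.326, 0.088]  yaw -0.041
```

```bash
python3 -m handwheel '{"jaw":[0.2,0.2,0.2,0.2,0.2],"translation":[[0.27,0.284,0],[0.27,0.284,0],[0.27,0.284,0],[0.27,0.284,0],[0.27,0.284,0]],"yaw":[-0.041,-0.041,-0.041,-0.041,-0.041]}' >/dev/null
python3 -m handwheel '{"jaw":[0.2,0.2,0.2,0.2,0.2],"translation":[[0.244,0.306,0.09],[0.244,0.306,0.09],[0.244,0.306,0.09],[0.244,0.306,0.09],[0.244,0.306,0.09]],"yaw":[-0.041,-0.041,-0.041,-0.041,-0.041]}' >/dev/null
python3 -m handwheel '{"jaw":[0.2,0.2,0.2,0.2,0.2],"translation":[[0.217,0.326,0.1],[0.217,0.326,0.19],[0.217,0.326,0.19],[0.217,0.326,0.19],[0.217,0.326,0.19]],"yaw":[-0.041,-0.041,-0.041,-0.041,-0.041]}'
python3 -m handwheel '{"jaw":[0.3,0.3,0.3,0.3,0.3],"translation":[[0,0,0],[0,0,0],[0,0,0],[0,0,0],[0,0,0]],"yaw":[0,0,0,0,0]}' >/dev/null
python3 -c "
from col import *
s=snapshot('wrist'); r=find('wrist','t1',s=s); print(r); cv2.imwrite('pics/t1.png',s['pixels'])
r=[q for q in r if abs(q[1])<.06 and q[0]<.54][0]; a=np.radians(r[4])
plan([(r[0]-.022*np.cos(a),r[1]-.022*np.sin(a),-.015,90+r[4])])"
```

```text
t: 45.07
position: [0.4576, 0.0033, 0.1041]
tcp_rot: [3.142, -0.001, 3.115]
contact_force: [0.6, 0.2, 0.7]
opening: 0.0683
grip_force: 0.0
[(0.4787, 0.0017, 79, 43, -1.7)]
now [0.4586 0.0022 0.105 ] ya 88.3 q7 0.96 t 45.53
-> 0.4567096830773736 0.0023526573698724367 -0.015 88.3 turn -0.0
    [0.006, 0.0, 0.4]  yaw 0.0
```

```bash
python3 -m handwheel '{"jaw":[0.35,0.35,0.35,0.35,0.35],"translation":[[0.006,0,0.1],[0.006,0,0.2],[0.006,0,0.3],[0.006,0,0.36],[0.006,0,0.36]],"yaw":[0,0,0,0,0]}' >/dev/null
python3 -m handwheel '{"jaw":[0.4,0.4,0.4,0.4,0.4],"translation":[[0,0,0.02],[0,0,0.04],[0,0,0.05],[0,0,0.055],[0,0,0.06]],"yaw":[0,0,0,0,0]}'
python3 -m handwheel '{"jaw":[0.4,0.6,0.8,1,1],"translation":[[0,0,0],[0,0,0],[0,0,0],[0,0,0],[0,0,0]],"yaw":[0,0,0,0,0]}'
python3 -m handwheel '{"jaw":[1,1,1,1,1],"translation":[[0,0,-0.05],[0,0,-0.15],[0,0,-0.25],[0,0,-0.35],[0,0,-0.45]],"yaw":[0,0,0,0,0]}'
python3 -c "
from h import *
plan([(.4675,-.2665,.115,73.6)],maxd=.16)"
```

```text
t: 46.37
position: [0.4569, 0.0026, -0.0208]
tcp_rot: [-3.141, 0.001, 3.113]
contact_force: [0.3, -0.3, -0.5]
opening: 0.0511
grip_force: 0.0
t: 46.78
position: [0.4567, 0.0026, -0.0205]
tcp_rot: [-3.141, 0.001, 3.113]
contact_force: [-4.9, -1.3, 17.2]
opening: 0.0409
grip_force: 58.3
t: 47.2
position: [0.4561, 0.003, 0.1153]
tcp_rot: [3.141, -0.0, 3.114]
contact_force: [0.8, -0.5, 0.2]
opening: 0.0404
grip_force: 60.5
now [0.4561 0.003  0.1153] ya 88.4 q7 0.98 t 47.2
-> 0.4675 -0.2665 0.115 73.6 turn -14.8
    [-0.031, -0.448, 0.001]  yaw 0.062
    [-0.089, -0.441, 0.001]  yaw 0.062
```

```bash
python3 -m handwheel '{"jaw":[1,1,1,1,1],"translation":[[-0.031,-0.448,0],[-0.031,-0.448,0],[-0.031,-0.448,0],[-0.031,-0.448,0],[-0.031,-0.448,0]],"yaw":[0.062,0.062,0.062,0.062,0.062]}' >/dev/null
python3 -m handwheel '{"jaw":[1,1,1,1,1],"translation":[[-0.089,-0.441,0],[-0.089,-0.441,0],[-0.089,-0.441,0],[-0.089,-0.441,0],[-0.089,-0.441,0]],"yaw":[0.062,0.062,0.062,0.062,0.062]}' >/dev/null
python3 -m handwheel '{"jaw":[1,1,1,1,1],"translation":[[0,0,0.1],[0,0,0.2],[0,0,0.23],[0,0,0.23],[0,0,0.23]],"yaw":[0,0,0,0,0]}'
python3 -m handwheel '{"jaw":[1,1,1,1,1],"translation":[[0,0,0],[0,0,0],[0,0,0],[0,0,0],[0,0,0]],"yaw":[0,0,0,0,0]}' >/dev/null
python3 -c "
from h import *
plan([(.4675,-.2665,.018,73.6),(.5443,-.2891,.018,73.6)])"
```

```text
t: 48.45
position: [0.4681, -0.2657, 0.0457]
tcp_rot: [3.141, 0.0, 2.855]
contact_force: [-0.8, 1.3, -0.6]
opening: 0.0405
grip_force: 60.8
now [ 0.4676 -0.2669  0.0452] ya 73.5 q7 1.19 t 48.87
-> 0.4675 -0.2665 0.018 73.6 turn 0.1
    [0.001, 0.001, 0.091]  yaw -0.001
-> 0.5443 -0.2891 0.018 73.6 turn 0.0
    [-0.267, 0.0, 0.0]  yaw -0.0
```

```bash
python3 -m handwheel '{"jaw":[1,1,1,1,1],"translation":[[0.001,0.001,0.05],[0.001,0.001,0.08],[0.001,0.001,0.09],[0.001,0.001,0.09],[0.001,0.001,0.09]],"yaw":[0,0,0,0,0]}'
python3 -m handwheel '{"jaw":[1,1,1,1,1],"translation":[[-0.03,0,0],[-0.06,0,0],[-0.09,0,0],[-0.12,0,0],[-0.13,0,0]],"yaw":[0,0,0,0,0]}'
python3 -m handwheel '{"jaw":[1,1,1,1,1],"translation":[[-0.03,0,0],[-0.06,0,0],[-0.09,0,0],[-0.11,0,0],[-0.125,0,0]],"yaw":[0,0,0,0,0]}'
python3 -m handwheel '{"jaw":[1,1,1,1,1],"translation":[[-0.005,0,0],[-0.008,0,0],[-0.012,0,0],[-0.012,0,0],[-0.012,0,0]],"yaw":[0,0,0,0,0]}'
python3 -m handwheel '{"jaw":[1,1,1,1,1],"translation":[[-0.002,0,0],[-0.004,0,0],[-0.006,0,0],[-0.006,0,0],[-0.006,0,0]],"yaw":[0,0,0,0,0]}'
```

```text
t: 49.28
position: [0.4673, -0.2661, 0.0176]
tcp_rot: [3.141, -0.001, 2.854]
contact_force: [-1.1, -0.3, -0.1]
opening: 0.0405
grip_force: 60.8
t: 49.7
position: [0.506, -0.2776, 0.0177]
tcp_rot: [3.141, -0.0, 2.853]
contact_force: [-2.7, 0.3, -1.8]
opening: 0.0407
grip_force: 60.7
t: 50.12
position: [0.5415, -0.2882, 0.0177]
tcp_rot: [3.141, 0.0, 2.854]
contact_force: [-0.0, -0.1, -2.1]
opening: 0.0404
grip_force: 60.7
t: 50.53
position: [0.5441, -0.2892, 0.0179]
tcp_rot: [-3.142, 0.0, 2.853]
contact_force: [0.1, -0.6, -2.2]
opening: 0.0408
grip_force: 60.8
t: 50.95
position: [0.5443, -0.2893, 0.0172]
tcp_rot: [-3.141, -0.003, 2.854]
contact_force: [-8.6, 2.8, -0.7]
opening: 0.0406
grip_force: 61.0
```

```bash
python3 -m handwheel '{"jaw":[1,0.8,0.35,0.35,0.35],"translation":[[0.004,0,0.003],[0.006,0,0.003],[0.006,0,0.003],[0.006,0,0.003],[0.006,0,0.003]],"yaw":[0,0,0,0,0]}'
python3 -m handwheel '{"jaw":[0.3,0.3,0.3,0.3,0.3],"translation":[[0,0,-0.05],[0,0,-0.1],[0,0,-0.2],[0,0,-0.3],[0,0,-0.4]],"yaw":[0,0,0,0,0]}'
python3 -m handwheel '{"jaw":[0.3,0.3,0.3,0.3,0.3],"translation":[[-0.1,0,-0.1],[-0.2,0,-0.2],[-0.26,0,-0.2],[-0.26,0,-0.2],[-0.26,0,-0.2]],"yaw":[0,0,0,0,0]}' >/dev/null
python3 seat.py t1 .044
python3 -m handwheel '{"jaw":[0.3,0.3,0.3,0.3,0.3],"translation":[[0,-0.13,0],[0,-0.26,0],[0,-0.39,0],[0,-0.5,0],[0,-0.5,0]],"yaw":[0,0,0,0,0]}'
python3 - <<'E'
from h import *
s=snapshot("side"); t=snapshot("top"); cv2.imwrite("pics/fin.png",np.vstack([np.hstack([cv2.resize(s["pixels"][255:325,225:365],(400,200),interpolation=cv2.INTER_CUBIC),cv2.resize(t["pixels"][120:250,90:250],(400,325),interpolation=cv2.INTER_CUBIC)[:200]]),np.hstack([cv2.resize(s["pixels"],(400,300)),cv2.resize(t["pixels"],(400,300))])]))
cv2.imwrite("pics/fin_top.png",t["pixels"]); cv2.imwrite("pics/fin_side.png",s["pixels"])
E
```

```text
t: 51.37
position: [0.5444, -0.2893, 0.0172]
tcp_rot: [-3.142, 0.001, 2.853]
contact_force: [-0.4, -1.0, -0.2]
opening: 0.0558
grip_force: 0.0
t: 51.78
position: [0.5443, -0.2887, 0.14]
tcp_rot: [3.141, 0.001, 2.854]
contact_force: [-0.4, -0.6, 0.5]
opening: 0.0602
grip_force: 0.0
t1 [(0.5657, -0.2957, 79, 44, -16.4)]
t1 [(0.5964, -0.3126, 130, 47, -16.6), (0.7176, 0.0396, 63, 60, -40.2)]
t2 [(0.5863, 0.3337, 47, 35, -83.7)]
t3 []
t: 52.72
position: [0.5716, -0.4632, 0.1964]
tcp_rot: [-3.139, -0.001, 2.844]
contact_force: [0.8, -0.9, -0.7]
opening: 0.0597
grip_force: 0.0
```

View pics/fin.png

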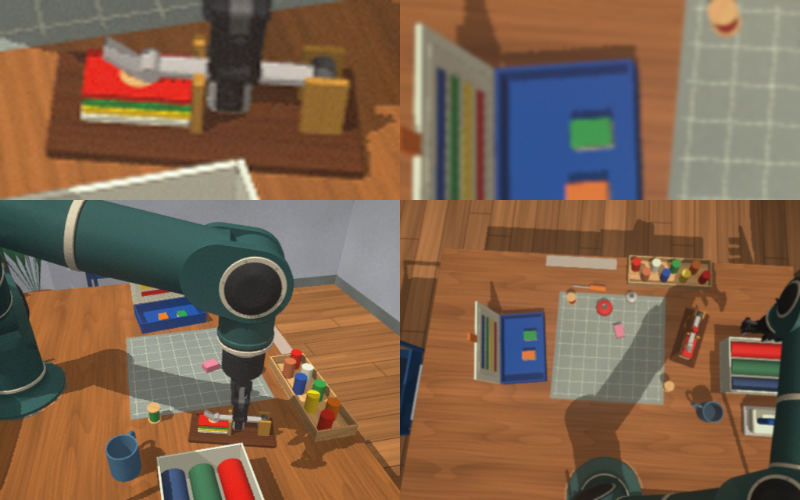

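Run:
```python
from h import *
t=snapshot("top"); h=cv2.cvtColor(t["pixels"],cv2.COLOR_BGR2HSV)
m=cv2.inRange(h,(4,150,90),(16,255,255)); m[:, :75]=0; m[:,108:]=0; m[:160]=0; m[205:]=0
ys,xs=np.nonzero(m); print('tab',xs.min(),xs.max(),ys.min(),ys.max(),len(xs))
w=((h[...,2]>140)&(h[...,1]<70)); r=w[125:240,85:135]; print('lid left cols',[(125+i,85+int(np.nonzero(q)[0].min())) for i,q in enumerate(r) if q.any()][::12])
ux=np.array([np.cos(np.radians(97.8)),np.sin(np.radians(97.8)),0]); hy=np.array([-ux[1],ux[0],0]); H=np.array([.5165,.430,.047])
for a in (92,96,98,100,102,105):
    ar=np.radians(a); al=-ux*np.cos(ar)+[0,0,np.sin(ar)]; no=ux*np.sin(ar)+[0,0,np.cos(ar)]
    print(a,[proj(t,H+.21*al+k*no).round(1).tolist() for k in(0,.008)],[proj(t,H+q*hy+.17*al+.008*no).round(1).tolist() for q in(.135,-.135)])
print(get_obs()["t"])
```

```text
tab 75 97 160 204 890
lid left cols [(130, 96), (142, 96), (154, 96), (166, 96), (181, 100), (193, 95), (205, 95), (217, 95), (229, 95)]
92 [[98.8, 173.8], [95.6, 174.1]] [[102.2, 229.2], [102.3, 128.7]]
96 [[93.1, 174.3], [90.1, 174.7]] [[97.7, 229.6], [98.1, 129.2]]
98 [[90.3, 174.6], [87.4, 175.0]] [[95.6, 229.9], [96.1, 129.5]]
100 [[87.6, 175.0], [84.7, 175.3]] [[93.5, 230.1], [94.1, 129.8]]
102 [[85.0, 175.3], [82.2, 175.7]] [[91.4, 230.3], [92.1, 130.1]]
105 [[81.2, 175.9], [78.5, 176.3]] [[88.5, 230.7], [89.3, 130.7]]
52.8667
```

```bash
python3 -c "
from rig import job_done; print(job_done())"
```

```text
the job is handed in; nothing more can be done
None
```

The job is handed in at about 53 s: the lid stands at about 98° by my measurement, both clip boxes are in the case, and the three templates present (red, green, yellow; no blue one was out) lie flat and square on the pile, pushed home against the stops. The pink look-alike and the other things were left alone.

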